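# Spread a turntable's snap ring with ring pliers and hold it at the spindle groove

### The job

Get the turntable's snap ring ready to go back on: take the ring pliers from the tool block, put their tips between the two ears of the ring lying on the bench, squeeze the handles to their stop to spread the ring and pick it up with the pliers, not with the fingers. Carry it to the turntable and slide it, spread and level, down around the upright spindle to the groove above the brass washer, without forcing it on the spindle. Finish while still holding it there: pliers squeezed, ring spread, level with the groove, clear of spindle and washer, so that I can check it before it is let snap in; leave the calculator, model kit and beaker where they are.

Things in the scene. Friction and masses are not known exactly. Their poses are not given: they have to be found in the camera images.
- pliers: steel ring-spreading pliers, grey sleeved handles, 135 mm long, about 130 g, standing tips down in a slot 38 mm deep (2 to 4 mm of play) in the tool block. Origin on the pivot pin; z up along the handles; y across from handle to handle (squeeze along y); x square to the flat, both sides alike. Handles 13 mm thick along x, 30 to 76 mm above the pivot; jaws 8 mm thick, 58 mm below it
- pliers_grip (a point): where to grip: midway between the handles, 52 mm above the pivot on the pliers' z axis. Here the handles measure 65 mm over their outsides at rest; at 61 to 62 mm they are held firmly (their spring pushes out with 4 N) and the tips are still under 16 mm wide; at the stop it is 35 to 39 mm, with 15 N when the ring is on; gripping with 20 to 40 N keeps them on the stop
- pliers_tips (a point): midway between the tips at their bottom at rest, 58 mm below the pivot. The tips together are 8 mm wide at the bottom at rest (11 mm wide 5 mm higher), each 6 mm thick along x; at the stop 40 mm wide, outer faces upright, bottom 55 mm below the pivot. As the handles are squeezed the jaws may creep up to 10 mm down against a gripper; on the bench they slip instead
- plier_l (a joint): squeeze of the pliers: 0 at rest, 0.28 rad with the handles on the built-in stop. Squeezing the handles together OPENS the tips; the spring closes them again
- ring: C-shaped spring-steel snap ring, 5 mm thick, band 6 mm wide, 36 g, flat on the bench. Origin: centre of its underside; z up; the gap with its two outward-turned ears is on the -x side. At rest it is too narrow for the spindle; with the ears 40 mm apart its inside is a 44 mm circle about the origin. It springs shut if let go; the tips carry it by pushing the ears outward, 7 N at the stop
- ring_center (a point): centre of the ring at half its thickness (2.5 mm above its underside)
- ear_l (a point): middle of the inner face of the ear on the ring's +y side, which a plier tip pushes outward; at half thickness, 24 mm to the gap side of the ring's centre at rest, 26 mm when spread. The ears stand 21 mm apart at rest; their faces are 15 mm long along x
- ear_r (a point): the same on the ear on the ring's -y side
- turntable: rotation-experiment turntable fixed to the bench: grey three-footed base, 170 mm aluminium disc with its top 62 mm above the bench, brass thrust washer (56 mm wide, top at 65.5 mm) and, through both, a fixed upright steel spindle 40 mm in diameter, its chamfered end at 96 mm. Origin on the spindle axis at bench height, z up
- groove (a point): centre of the snap ring groove on the spindle axis, 76.5 mm above the bench: the groove is 9 mm high (from 72 to 81 mm above the bench) and 35 mm in diameter; the spindle above it is 40 mm in diameter and ends at 96 mm
- tool_block: wooden tool block 100 x 70 x 50 mm (x, y, z), fixed; origin at the centre of its underside; the pliers' slot is 18 mm from the middle on the -x side, two hex keys and a small driver (tops up to 92 mm above the bench) stand 30 to 50 mm from the slot on the +x side
- calculator: calculator lying on the bench, 85 x 185 x 18 mm, loose; not to be disturbed
- model_kit: white compartment tray of molecule-model balls, 130 x 200 x 32 mm, loose; not to be disturbed
- beaker: glass beaker 74 mm wide, 95 mm tall, loose; not to be disturbed
Not all that is in view belongs to the job. Of the things that look like the pliers, the largest one is meant. Of the things that look like the turntable, the smaller one is meant.

How it is judged:
By the outcome, as a careful person would: the job done as asked, in the order asked, and still so for the second after the job is handed in, while the arm keeps its last pose, push and grip.
It also fails if it takes over 48 s, if anything falls off the work surface, if the arm or the gripper's body presses on something with over 40 N, if the wrist force passes 120 N, or if a joint passes its speed limit or range.

### The arm

A 6-joint arm with a two-finger parallel gripper is mounted at the origin on the work surface. World frame = base frame: x ahead of the robot, y to its left, z up, the work surface at z = 0. Lengths are in m, angles in rad, forces in N, time in s.
With the tool pointing down it reaches from about 0.225 to 0.875 m from the base axis. Payload 3.4 kg.
Tool frame: the origin (TCP) lies midway between the tips of the shut fingers; the grasp point (between the pads) lies 19 mm behind it; z points along the fingers, y is the line along which they close (so a half turn about z gives the same grasp; the last joint's range is limited). The gripper opens to 85 mm and grips with 20 to 120 N. Pads are 22 mm wide; open, the fingers measure 114 mm over their backs; the gripper's body (76 mm by 85 mm) begins 54 mm behind the grasp point. The pads swing forward as they close: fully open they stand 13 mm farther back than shut.
Start: joints at [-1.281, 0.276, 1.505, -0, 1.361, -0.121], TCP at [0.23, -0.527, 0.208] pointing down, gripper open.
Joint ranges: [-2.89, 2.89], [-0.75, 2.08], [0.22, 2.7], [-1.18, 4.32], [0.11, 2.71], [-2.7, 2.7]. Speed limits (rad/s): [2.57, 2.57, 3.14, 3.14, 3.14, 3.14].

### API

Orientations are given as [roll, pitch, yaw] about the fixed x, y, z axes, in that order (R = Rz(yaw) Ry(pitch) Rx(roll)).
In Python, from plant import manip, eyes, order gives the robot as it stands.
- The arm moves only by the tool apply_moves, never from a script. Its argument "deltas" is a list that holds one entry, the list of rows, each a list of 4 numbers: the shift along the tool's x, y, z in m, then the turn about the tool's z in rad. In form: [[[x, y, z, roll], ...]]. A call has exactly 5 rows; each row shifts and turns the commanded pose from where the row before left it, along the tool's axes as they then stand; what a row does not reach is not made up. A row lasts 1/8 s, in which the tool goes at most 62.5 mm and 10.7 degrees, less where a joint would pass 70% of its speed; a pose out of reach is approached as far as the arm can. A call with a gripper value outside its range is refused whole. "hand" is the opening, from 0 (shut) to 1 (fully open), set as the call begins (left out, the last holds). The fingers move at their own pace and stop on an object; the grip force is fixed at half the most. Time passes only in rows, so rows that do not move let the fingers close, or fill a call up. It gives the time, the measured TCP pose, the force, the opening and the grip force at its end, in the units of the state.
- manip.get_state(): the state, without advancing time (a new reading comes with each control period).
- eyes.camera(name): name is "scene" or "top" or "wrist"; returns a dict with "frame" (400x640x3 uint8, blue, green, red), "range_z" (400x640 float32, m along the optical axis (not along the pixel's ray), 0 where there is no reading), "mtx" (3x3 intrinsics, pixels), "distortion" ([k1, k2, p1, p2, k3] as OpenCV has them; the pictures are not rectified), "world_to_cam" (4x4, takes a point from world to camera coordinates). Camera axes: x right, y down, z forward; pixel columns grow to the right and rows downward; lengths in m; the calibration is good to about 2 mm. A picture is of the moment at which its call begins.
- order.finish_job(): hands the job in; it is judged then, once.
The state is a dict: "time": time; "joints": joint angles; "joint_velocities": joint speeds; "tau": joint torques, N m; "tcp_pos": TCP position; "orientation": TCP orientation; "force": force on the tool from outside, world axes, zero at the start; "moment": the same for the moment, N m; "gripper_width": finger opening in m; "gripper_force": force on a finger pad.
Only numpy, scipy, OpenCV 4.12 (cv2) and the standard library are available. Lean on these libraries where they do the work, as an engineer would, in place of code of your own. Each camera call takes 0.05 s, during which the arm holds its last target. There are 200 camera calls.

## Working session

There is one attempt and no reset: what is moved stays moved. The work goes in short steps, Python scripts to look and compute and a tool call to move; the robot and the scene stay as the last step left them, time stands still between calls to the robot, and variables do not carry over. Pictures are saved under pics/ and viewed, at most 10 in all, crops included, and the job is handed in when it is done.

Besides the shell and the picture viewer there is one more tool, called after "Emit:" as name(argument=value, ...) on one line, values as JSON. apply_moves: Moves the arm, as the interface text tells. Its arguments: {"type":"object","properties":{"deltas":{"type":"array","items":{"type":"array","items":{"type":"array","items":{"type":"number"}}}},"hand":{"type":"number"}},"required":["deltas"]}

```bash
mkdir -p pics
cat > h.py <<'E'
import numpy as np, cv2
from plant import manip, eyes, order
def snap(n):
    c=eyes.camera(n); return c
def save(c,fn,crop=None,scale=1):
    f=c["frame"]
    if crop: f=f[crop[1]:crop[3],crop[0]:crop[2]]
    if scale!=1: f=cv2.resize(f,None,fx=scale,fy=scale,interpolation=cv2.INTER_CUBIC)
    cv2.imwrite("pics/"+fn,f)
def ray(c,uv):
    p=cv2.undistortPoints(np.array([[uv]],float),np.array(c["mtx"]),np.array(c["distortion"],float))[0,0]
    T=np.array(c["world_to_cam"]);R=T[:3,:3];t=T[:3,3]
    return -R.T@t, R.T@np.array([p[0],p[1],1.0])
def onplane(c,uv,z):
    o,d=ray(c,uv); return o+d*(z-o[2])/d[2]
def deep(c,uv):
    o,d=ray(c,uv); r=c["range_z"][int(round(uv[1])),int(round(uv[0]))]; return o+d*r
def proj(c,P):
    T=np.array(c["world_to_cam"]); r=cv2.Rodrigues(T[:3,:3])[0]
    return cv2.projectPoints(np.array(P,float).reshape(-1,1,3),r,T[:3,3],np.array(c["mtx"]),np.array(c["distortion"],float))[0][:,0]
E
python3 - <<'E'
from h import *
for n in ("top","scene"):
    c=snap(n); save(c,n+"0.png"); np.savez("%s0.npz"%n,**c)
    T=np.array(c["world_to_cam"]); print(n,-T[:3,:3].T@T[:3,3],T[2,:3])
print(manip.get_state())
E
```

```text
top [ 0.41586767 -0.06994637  1.04922329] [ 0.08458772  0.02021257 -0.99621101]
scene [1.03433063 0.34651524 1.00116555] [-0.49203654 -0.36149904 -0.79197127]
{'time': 0.1, 'joints': array([-1.28098092e+00,  2.76488005e-01,  1.50600539e+00,  6.32845856e-07,
        1.36071239e+00, -1.20991879e-01]), 'joint_velocities': array([-8.31603158e-05, -2.30609507e-03, -3.57914179e-03,  5.14537617e-04,
       -7.73810635e-04, -1.07981243e-03]), 'tau': array([ 1.13162547e-03, -4.17701769e+01, -2.46405602e+01, -1.48144968e-04,
        5.75707221e-03, -6.42535070e-06]), 'tcp_pos': array([ 0.22947712, -0.52666167,  0.20715166]), 'orientation': array([-3.13999139e+00, -1.95314100e-04,  4.10806992e-01]), 'force': array([-0.2312395 , -1.04486869,  0.62670481]), 'moment': array([ 0.01482459, -0.03191261,  0.02519455]), 'gripper_force': 0.0, 'gripper_width': 0.08509613389716111}
```

View pics/top0.png

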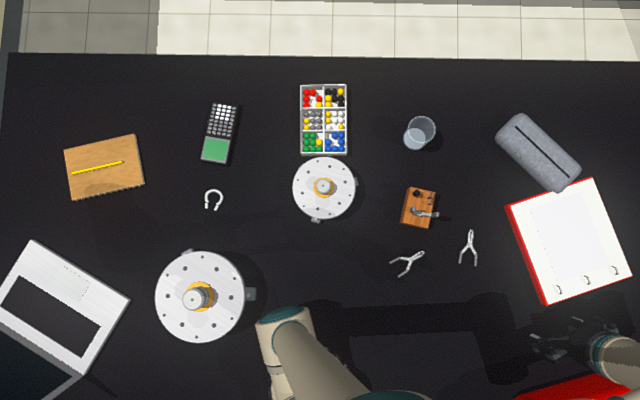

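View pics/scene0.png

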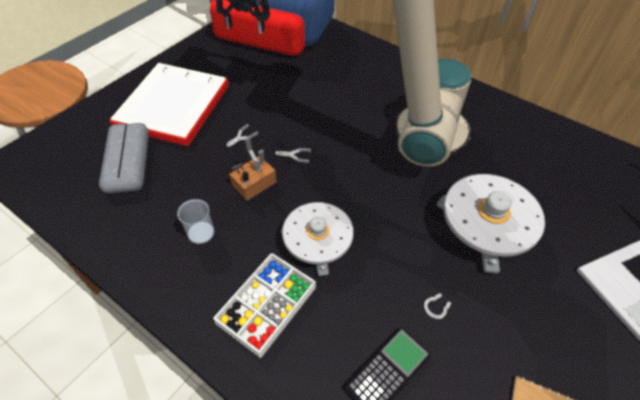

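The candidates for the pliers in the top view are the ones standing in the block at (425,212) and two smaller pairs lying on the bench at (407,262) and (467,247). I choose the ones in the block. For the turntable, the candidates are the small one at (324,188) and the big one at (200,296), and I choose the small one. The ring is at (213,200), with its gap towards the bottom of the picture. Next is a close crop plus measurements.

Run:
```python
from h import *
c=dict(np.load("top0.npz")); s=dict(np.load("scene0.npz"))
f=c["frame"]; k=5
a=cv2.resize(f[175:235,390:470],None,fx=5,fy=5,interpolation=cv2.INTER_CUBIC)
b=cv2.resize(f[180:220,190:240],None,fx=6,fy=6,interpolation=cv2.INTER_CUBIC)
d=cv2.resize(s["frame"][120:205,215:315],None,fx=4,fy=4,interpolation=cv2.INTER_CUBIC)
e=cv2.resize(s["frame"][285:325,415:460],None,fx=6,fy=6,interpolation=cv2.INTER_CUBIC)
im=np.zeros((600,800,3),np.uint8)
def put(i,x,y): im[y:y+i.shape[0],x:x+i.shape[1]]=i[:600-y,:800-x]
put(a,0,0);put(b,400,0);put(d,0,300-50+0 if 0 else 300) if 0 else put(d[:300],0,300);put(e,420,300)
cv2.imwrite("pics/crops.png",im)
for n,uv,z in [("block",(418,208),.05),("spindle",(323,185),.096),("ring",(213,200),.0025),("calc",(220,133),.018),("beaker",(419,133),.05)]:
    print(n,onplane(c,uv,z))
# ring mask
hsv=cv2.cvtColor(f,cv2.COLOR_BGR2HSV)
m=(f.min(2)>90).astype(np.uint8); m[:180]=0;m[222:]=0;m[:,:190]=0;m[:,240:]=0
ys,xs=np.nonzero(m); P=np.array([onplane(c,(x,y),.004) for x,y in zip(xs,ys)])
(cx,cy),r=cv2.minEnclosingCircle(P[:,:2].astype(np.float32)); print("ring mask",len(P),P[:,:2].mean(0),cx,cy,r)
# high points in block area by depth
R=c["range_z"]
Q=[deep(c,(x,y)) for y in range(185,232) for x in range(395,445) if R[y,x]>0]
Q=np.array(Q); H=Q[Q[:,2]>.07]; print(len(H)); print(np.round(H[np.argsort(-H[:,2])][:30],3))
W=Q[(Q[:,2]>.04)&(Q[:,2]<.055)]; print("blk",cv2.minAreaRect(W[:,:2].astype(np.float32)*1000))
```

```text
block [ 0.49453693 -0.28420904  0.05      ]
spindle [ 0.54548941 -0.02628578  0.096     ]
ring [0.50755321 0.29405775 0.0025    ]
calc [0.70062803 0.27860228 0.018     ]
beaker [ 0.70268775 -0.28596764  0.05      ]
ring mask 168 [0.51291922 0.29377943] 0.5088720917701721 0.2950311303138733 0.03244475647807121
198
[[ 0.478 -0.31   0.147]
 [ 0.473 -0.31   0.146]
 [ 0.468 -0.31   0.146]
 [ 0.487 -0.254  0.145]
 [ 0.478 -0.313  0.145]
 [ 0.487 -0.249  0.145]
 [ 0.489 -0.252  0.145]
 [ 0.478 -0.308  0.145]
 [ 0.476 -0.313  0.145]
 [ 0.476 -0.311  0.144]
 [ 0.471 -0.311  0.144]
 [ 0.482 -0.249  0.144]
 [ 0.482 -0.252  0.144]
 [ 0.473 -0.313  0.144]
 [ 0.489 -0.254  0.144]
 [ 0.484 -0.249  0.144]
 [ 0.482 -0.254  0.144]
 [ 0.484 -0.254  0.144]
 [ 0.471 -0.308  0.144]
 [ 0.473 -0.308  0.144]
 [ 0.487 -0.252  0.143]
 [ 0.484 -0.252  0.143]
 [ 0.489 -0.25   0.143]
 [ 0.492 -0.254  0.143]
 [ 0.476 -0.309  0.142]
 [ 0.473 -0.306  0.142]
 [ 0.471 -0.306  0.142]
 [ 0.492 -0.252  0.141]
 [ 0.471 -0.314  0.141]
 [ 0.469 -0.309  0.141]]
blk ((497.7449035644531, -284.9975891113281), (70.95764923095703, 100.2518539428711), 78.21177673339844)
```

View pics/crops.png

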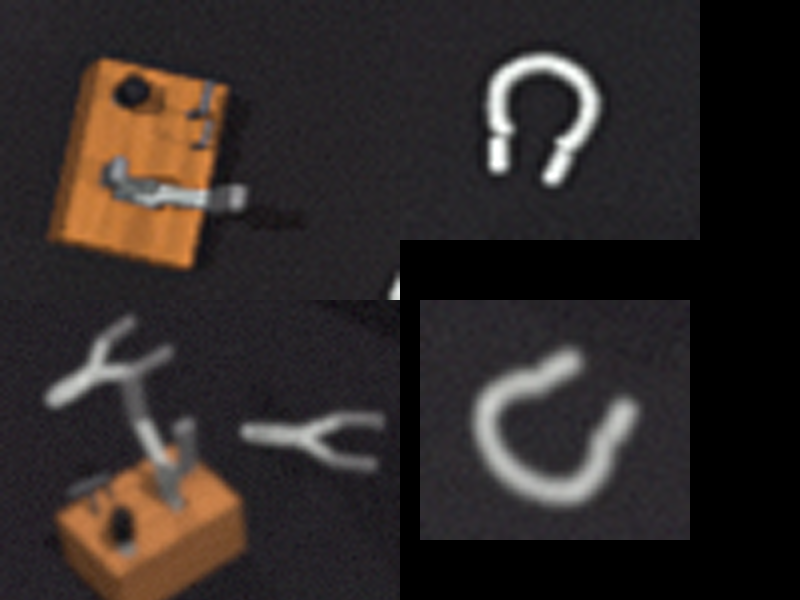

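The crop shows the pliers standing in the block, with handle tops at crop (115,170) and (240,195). They are the larger pair, so the choice stands. The ring's ears point towards the robot.

```bash
cat >> h.py <<'E'
def plan(xyz,yaw,n):
    s=manip.get_state(); p=np.array(s["tcp_pos"]); y=s["orientation"][2]
    dy=(yaw-y+np.pi)%(2*np.pi)-np.pi; d=(np.array(xyz)-p)/n; w=y; out=[]
    for i in range(n):
        c,q=np.cos(w),np.sin(w)
        out.append([round(float(c*d[0]+q*d[1]),4),round(float(q*d[0]-c*d[1]),4),round(float(-d[2]),4),round(float(-dy/n),4)]); w+=dy/n
    for i in range(0,n,5): print(out[i:i+5])
E
python3 - <<'E'
from h import *
plan([.481,-.281,.205],-.2,10)
c=dict(np.load("top0.npz")); f=c["frame"]
# ring: circle fit by inner/outer on band
m=(f.min(2)>90).astype(np.uint8); m[:180]=0;m[222:]=0;m[:,:190]=0;m[:,240:]=0
ys,xs=np.nonzero(m); P=np.array([onplane(c,(x,y),.005)[:2] for x,y in zip(xs,ys)])
B=P[P[:,0]>.505]
from scipy.optimize import least_squares
r=least_squares(lambda q:np.hypot(*(B-q[:2]).T)-q[2],[.515,.294,.02]).x;print("fit",r)
E1=P[P[:,0]<r[0]-.018]; l=E1[E1[:,1]>E1[:,1].mean()].mean(0);q=E1[E1[:,1]<E1[:,1].mean()].mean(0); print(l,q,"yaw",np.arctan2(*(r[:2]-(l+q)/2)[::-1]), np.arctan2(-(l-q)[0],(l-q)[1]))
E
```

```text
[[0.0329, -0.0125, 0.0002, 0.0611], [0.032, -0.0145, 0.0002, 0.0611], [0.0311, -0.0164, 0.0002, 0.0611], [0.03, -0.0183, 0.0002, 0.0611], [0.0289, -0.0201, 0.0002, 0.0611]]
[[0.0276, -0.0218, 0.0002, 0.0611], [0.0262, -0.0234, 0.0002, 0.0611], [0.0247, -0.025, 0.0002, 0.0611], [0.0232, -0.0264, 0.0002, 0.0611], [0.0215, -0.0278, 0.0002, 0.0611]]
fit [0.51463843 0.29269809 0.02245663]
[0.48956809 0.31252659] [0.48772919 0.28289592] yaw -0.1905493288643011 -0.061981134292787496
```

Emit:
apply_moves(deltas=[[[0.033,-0.0125,0,0.061],[0.032,-0.0145,0,0.061],[0.031,-0.0165,0,0.061],[0.03,-0.018,0,0.061],[0.029,-0.02,0,0.061]]], hand=1)

```text
time: 0.72
tcp_pos: [0.356, -0.4034, 0.2075]
orientation: [-3.141, 0.0, 0.104]
force: [-0.3, 0.4, 0.0]
gripper_width: 0.0855
gripper_force: 0.0
```

Emit:
apply_moves(deltas=[[[0.0275,-0.022,0,0.061],[0.026,-0.0235,0,0.061],[0.0245,-0.025,0,0.061],[0.023,-0.0265,0,0.061],[0.0215,-0.028,0,0.061]]])

```text
time: 1.35
tcp_pos: [0.4809, -0.28, 0.2075]
orientation: [-3.141, 0.001, -0.201]
force: [-0.3, -0.8, -0.1]
gripper_width: 0.0852
gripper_force: 0.0
```

Run:
```python
from h import *
s=manip.get_state();print(s["tcp_pos"],s["orientation"],s["joints"])
c=snap("wrist"); save(c,"w1.png"); np.savez("w1.npz",**c)
T=np.array(c["world_to_cam"]); print(-T[:3,:3].T@T[:3,3],T[2,:3])
R=c["range_z"]
Q=np.array([deep(c,(x,y)) for y in range(0,400,2) for x in range(0,640,2) if R[y,x]>0])
H=Q[(Q[:,2]>.128)&(Q[:,2]<.155)&(abs(Q[:,0]-.48)<.05)&(abs(Q[:,1]+.28)<.06)]
for g in (H[H[:,1]<-.281],H[H[:,1]>-.281]): print(len(g),g.mean(0),g.min(0),g.max(0))
```

```text
[ 0.48091347 -0.27999028  0.20746271] [-3.14135184e+00  7.37885906e-04 -2.01255978e-01] [-6.52196182e-01  2.48738729e-01  1.54436363e+00 -1.07460846e-04
  1.34925937e+00  1.11987986e+00]
[ 0.56132332 -0.29587731  0.37389268] [-0.31365736  0.06500689 -0.94730838]
48 [ 0.48060369 -0.30905445  0.14087222] [ 0.47352271 -0.31395297  0.12874684] [ 0.48555854 -0.3046891   0.1461332 ]
47 [ 0.49264911 -0.25307964  0.14164804] [ 0.48590851 -0.25691179  0.12879229] [ 0.49786991 -0.24803481  0.14612656]
```

View pics/w1.png

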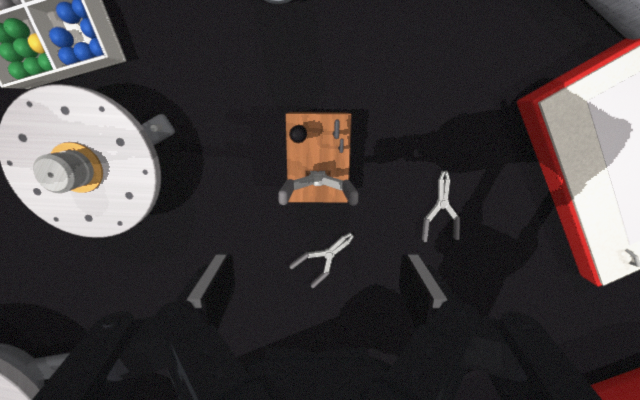

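The wrist view shows the pliers' handles at (284,192) and (352,192), centred between the open pads at (215,270) and (425,270). Next I descend 110 mm and close to 62 mm.

Emit:
apply_moves(deltas=[[[0.002,0.001,0.025,0.004],[0,0,0.025,0],[0,0,0.025,0],[0,0,0.02,0],[0,0,0.015,0]]])

```text
time: 2.02
tcp_pos: [0.4816, -0.2821, 0.0966]
orientation: [-3.141, 0.001, -0.203]
force: [-0.6, 0.3, 0.3]
gripper_width: 0.0856
gripper_force: 0.0
```

Emit:
apply_moves(deltas=[[[0,0,0,0],[0,0,0,0],[0,0,0,0],[0,0,0,0],[0,0,0,0]]], hand=0.725)

```text
time: 2.65
tcp_pos: [0.4827, -0.2829, 0.0986]
orientation: [3.141, -0.002, -0.203]
force: [0.8, -0.9, 2.6]
gripper_width: 0.0621
gripper_force: 4.0
```

Emit:
apply_moves(deltas=[[[0,0,0,0],[0,0,-0.008,0],[0,0,-0.014,0],[0,0,-0.016,0],[0,0,-0.018,0]]], hand=0.717)

```text
time: 3.28
tcp_pos: [0.4822, -0.2824, 0.1551]
orientation: [3.141, -0.0, -0.203]
force: [0.5, -0.6, -1.5]
gripper_width: 0.0614
gripper_force: 3.7
```

Emit:
apply_moves(deltas=[[[0,0,-0.02,0],[0,0,-0.02,0],[0,0,-0.02,0],[0,0,-0.01,0],[0,0,0,0]]])

```text
time: 3.9
tcp_pos: [0.4825, -0.2827, 0.2249]
orientation: [3.141, -0.002, -0.203]
force: [0.3, -0.0, -1.7]
gripper_width: 0.0614
gripper_force: 3.7
```

Run:
```python
from h import *
c=snap("wrist"); a=c["frame"]; np.savez("w2.npz",**c)
s=snap("scene"); np.savez("s2.npz",**s)
st=manip.get_state(); print(st["tcp_pos"],st["orientation"],st["force"],st["gripper_width"])
u=proj(s,[st["tcp_pos"]])[0]; print(u, proj(c,[st["tcp_pos"]]))
x,y=int(u[0]),int(u[1])
b=cv2.resize(s["frame"][max(0,y-60):y+90,max(0,x-75):x+75],(400,400),interpolation=cv2.INTER_CUBIC)
b2=cv2.resize(a[140:400,190:450],(400,400))
cv2.imwrite("pics/c2.png",np.hstack([b2,b]))
```

```text
[ 0.48177325 -0.28211808  0.22336543] [-3.14116564e+00  1.03669609e-03 -2.03253588e-01] [ 0.45039088 -0.78589697 -1.89671066] 0.061298923596071316
[249.0509892  121.49616837] [[317.14640298 236.86106454]]
```

View pics/c2.png

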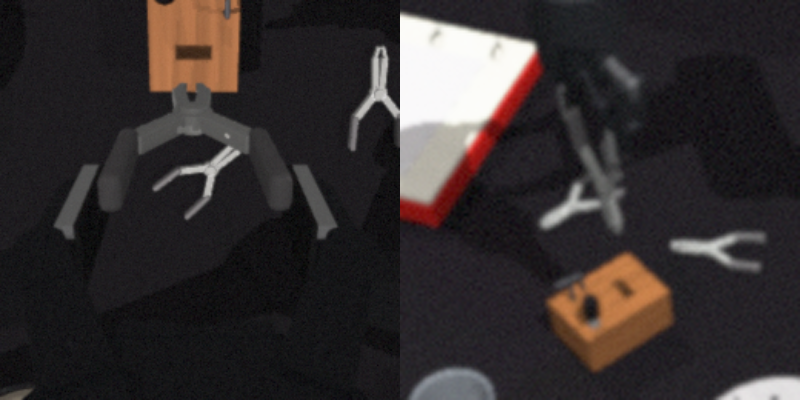

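The left crop shows the pliers hanging in the pads with tips at crop (191,97). The right crop shows the slot empty. Next I check where the pliers sit relative to the tool.

Run:
```python
from h import *
c=dict(np.load("w2.npz"))
p=np.array([.4818,-.2821,.2234])
def pr(dx,dz): 
    ax=np.array([np.cos(-.203),np.sin(-.203),0]); return proj(c,[p+ax*dx+[0,0,dz]])[0]
for d in(0,.004,-.004): print(d,"tip",pr(d,-.0866),"pivot",pr(d,-.0286),"handletop",pr(d,.0474))
R=c["range_z"]; R0=np.array(c["world_to_cam"])
ax=np.array([np.cos(-.203),np.sin(-.203)]); ay=np.array([-ax[1],ax[0]])
Q=[]
for y in range(180,300):
    for x in range(240,390):
        if R[y,x]>0:
            q=deep(c,(x,y))
            if q[2]>.115: d=q-p; Q.append([d[:2]@ax,d[:2]@ay,d[2],x,y])
Q=np.array(Q)
for z0 in np.arange(-.09,.07,.01):
    g=Q[(Q[:,2]>=z0)&(Q[:,2]<z0+.01)]
    if len(g): print("%.3f n%d x med %.4f [%.4f %.4f] y [%.4f %.4f]"%(z0+.005,len(g),np.median(g[:,0]),g[:,0].min(),g[:,0].max(),g[:,1].min(),g[:,1].max()))
low=Q[Q[:,2]<-.07]; print(Q[:,2].min(), low[:,3:].min(0),low[:,3:].max(0))
```

```text
0 tip [316.9686436  195.18116796] pivot [317.05148424 219.53472834] handletop [317.25779658 280.22908732]
0.004 tip [316.96964176 191.03301807] pivot [317.05324844 214.45461562] handletop [317.26240521 273.08746558]
-0.004 tip [316.96765396 199.29010822] pivot [317.04973935 224.55416207] handletop [317.25326629 287.24057953]
-0.085 n18 x med 0.0022 [-0.0037 0.0027] y [-0.0036 0.0090]
-0.075 n26 x med 0.0028 [0.0005 0.0036] y [-0.0069 0.0106]
-0.065 n54 x med 0.0040 [0.0033 0.0046] y [-0.0077 0.0128]
-0.055 n77 x med 0.0046 [-0.0018 0.0052] y [-0.0075 0.0126]
-0.045 n62 x med 0.0052 [0.0019 0.0059] y [-0.0063 0.0111]
-0.035 n32 x med 0.0066 [0.0048 0.0094] y [-0.0066 0.0103]
-0.025 n188 x med 0.0079 [-0.0029 0.0102] y [-0.0098 0.0126]
-0.015 n430 x med 0.0057 [-0.0009 0.0085] y [-0.0172 0.0200]
-0.005 n399 x med 0.0069 [0.0005 0.0089] y [-0.0223 0.0252]
0.005 n410 x med 0.0070 [0.0007 0.0119] y [-0.0278 0.0299]
0.015 n234 x med 0.0113 [0.0018 0.0127] y [-0.0285 0.0302]
0.025 n283 x med 0.0119 [0.0030 0.0134] y [-0.0288 0.0301]
0.035 n543 x med 0.0114 [-0.0108 0.0143] y [-0.0365 0.0377]
0.045 n1446 x med 0.0094 [-0.0113 0.0145] y [-0.0356 0.0375]
0.055 n512 x med 0.0069 [-0.0087 0.0120] y [-0.0330 0.0357]
0.065 n247 x med 0.0074 [-0.0008 0.0119] y [-0.0308 0.0331]
-0.0837580762614542 [305. 194.] [325. 200.]
```

Run:
```python
from h import *
c=dict(np.load("w2.npz")); R=c["range_z"]
p=np.array([.4818,-.2821,.2234])
ax=np.array([np.cos(-.203),np.sin(-.203)]); ay=np.array([-ax[1],ax[0]])
Q=np.array([np.r_[deep(c,(x,y)),x,y] for y in range(0,400,2) for x in range(0,640,2) if R[y,x]>0])
b=Q[abs(Q[:,2])<.012]; A=np.c_[b[:,:2],np.ones(len(b))]; k=np.linalg.lstsq(A,b[:,2],rcond=None)[0]
print("bench plane",k,len(b)); k3=k
for _ in range(3):
    r=abs(b[:,2]-A@k3)<.004; k3=np.linalg.lstsq(A[r],b[r,2],rcond=None)[0]
print(k3)
t=b"";d=Q[:,:2]-p[:2]; X=d@ax;Y=d@ay;Z=Q[:,2]-p[2]
g=(abs(Y)>.0325)&(abs(Y)<.045)&(Z>.0)&(Z<.03); print("pads",g.sum(), X[g].min() if g.any() else 0, X[g].max() if g.any() else 0)
for zz in np.arange(-.01,.07,.01):
    g=(abs(Y)>.0325)&(abs(Y)<.06)&(Z>=zz)&(Z<zz+.01)
    if g.any(): print("%.3f"%zz,g.sum(),X[g].min(),X[g].max(),Y[g].min(),Y[g].max())
# scene view of jaws
s=dict(np.load("s2.npz")); R=s["range_z"]
L=[]
for y in range(90,170):
    for x in range(225,290):
        if R[y,x]>0:
            q=deep(s,(x,y)); d=q-p
            if abs(d[:2]@ay)<.035 and abs(d[:2]@ax)<.03 and d[2]<.03 and d[2]>-.1: L.append([d[:2]@ax,d[:2]@ay,d[2]])
L=np.array(L)
for zz in np.arange(-.09,.03,.01):
    g=L[(L[:,2]>=zz)&(L[:,2]<zz+.01)]
    if len(g): print("scene %.3f"%(zz+.005),len(g),np.round([np.median(g[:,0]),g[:,0].max(),g[:,1].min(),g[:,1].max()],4))
```

```text
bench plane [-0.00044343  0.00088909  0.00122443] 38538
[-0.00065759  0.00105696  0.00121102]
pads 0 0 0
0.030 30 0.006611977121352044 0.011694153132327226 -0.04060972136372504 0.043061712281390156
0.040 106 0.006421923740308644 0.012109713447726751 -0.043767100405942325 0.04441530064032001
0.050 134 0.006837940214020342 0.012052625010959026 -0.0436624158247351 0.044815252905971506
0.060 135 -0.0020345630266462677 0.012165130617442023 -0.04366680238918235 0.04405987609064251
scene -0.085 6 [-0.0008  0.0011 -0.0024  0.0092]
scene -0.075 16 [ 0.0007  0.0025 -0.0072  0.0126]
scene -0.065 13 [ 0.0025  0.004  -0.0084  0.0137]
scene -0.055 16 [ 0.0028  0.0042 -0.0062  0.0135]
scene -0.045 13 [ 0.0035  0.005  -0.0036  0.0135]
scene -0.035 16 [ 0.0054  0.0091 -0.003   0.0113]
scene -0.025 17 [ 0.0064  0.0097 -0.0101  0.012 ]
scene -0.015 30 [ 0.0048  0.0079 -0.013   0.0186]
scene -0.005 33 [ 0.0061  0.0095 -0.027   0.0256]
scene 0.005 32 [ 0.0059  0.0107 -0.0284  0.0319]
scene 0.015 30 [ 0.0071  0.0116 -0.0262  0.0317]
scene 0.025 33 [ 0.0091  0.0127 -0.0256  0.0326]
```

Both views agree that the pliers are tilted about 0.065 rad about the closing axis, with the handles leaning towards +x. I'll straighten them by putting them back in the slot and pushing the handles towards −x against the slot wall.

Emit:
apply_moves(deltas=[[[0,0,0.03,0],[0,0,0.03,0],[0,0,0.025,0],[0,0,0.02,0],[0,0,0.0165,0]]])

```text
time: 4.62
tcp_pos: [0.4812, -0.2817, 0.1004]
orientation: [-3.14, 0.003, -0.203]
force: [-0.3, -0.1, -0.7]
gripper_width: 0.0611
gripper_force: 3.6
```

Emit:
apply_moves(deltas=[[[-0.002,0,0,0],[-0.002,0,0,0],[-0.002,0,0,0],[-0.002,0,0,0],[0,0,0,0]]])

```text
time: 5.25
tcp_pos: [0.4743, -0.2809, 0.1028]
orientation: [3.141, -0.001, -0.203]
force: [-0.0, -1.3, -0.7]
gripper_width: 0.0611
gripper_force: 3.6
```

Emit:
apply_moves(deltas=[[[0,0,-0.02,0],[0,0,-0.03,0],[0,0,-0.03,0],[0,0,-0.03,0],[0,0,-0.014,0]]])

```text
time: 5.88
tcp_pos: [0.475, -0.2812, 0.2283]
orientation: [3.14, -0.003, -0.203]
force: [-0.5, -0.4, -1.5]
gripper_width: 0.0611
gripper_force: 3.5
```

```bash
cat >> h.py <<'E'
def tilt(c,x0=240,x1=390,y0=150,y1=300,zmin=.1):
    st=manip.get_state(); p=np.array(st["tcp_pos"]); w=st["orientation"][2]
    ax=np.array([np.cos(w),np.sin(w)]); ay=np.array([-ax[1],ax[0]]); R=c["range_z"]; Q=[]
    for y in range(y0,y1):
        for x in range(x0,x1):
            if R[y,x]>0:
                d=deep(c,(x,y))-p
                if abs(d[:2]@ay)<.033 and abs(d[:2]@ax)<.04 and -.1<d[2]<.05 and d[2]+p[2]>zmin: Q.append([d[:2]@ax,d[:2]@ay,d[2],x,y])
    Q=np.array(Q); print(p,w,st["force"],st["gripper_width"])
    for z0 in np.arange(-.1,.05,.01):
        g=Q[(Q[:,2]>=z0)&(Q[:,2]<z0+.01)]
        if len(g): print("%.3f n%d x med %.4f max %.4f y [%.4f %.4f]"%(z0+.005,len(g),np.median(g[:,0]),g[:,0].max(),g[:,1].min(),g[:,1].max()))
    return Q
E
python3 - <<'E'
from h import *
c=snap("wrist"); Q=tilt(c); print("zmin",Q[:,2].min())
E
```

```text
[ 0.47537231 -0.28162046  0.22932397] -0.20315111167768807 [ 0.54979575 -0.96401514  0.19850986] 0.06163553626169362
-0.085 n34 x med 0.0074 max 0.0080 y [-0.0047 0.0103]
-0.075 n36 x med 0.0078 max 0.0084 y [-0.0071 0.0135]
-0.065 n74 x med 0.0082 max 0.0088 y [-0.0079 0.0134]
-0.055 n72 x med 0.0083 max 0.0089 y [-0.0067 0.0120]
-0.045 n67 x med 0.0085 max 0.0092 y [-0.0064 0.0107]
-0.035 n48 x med 0.0113 max 0.0119 y [-0.0072 0.0108]
-0.025 n306 x med 0.0092 max 0.0122 y [-0.0110 0.0158]
-0.015 n408 x med 0.0079 max 0.0099 y [-0.0189 0.0216]
-0.005 n425 x med 0.0083 max 0.0102 y [-0.0222 0.0257]
0.005 n382 x med 0.0086 max 0.0129 y [-0.0275 0.0306]
0.015 n270 x med 0.0116 max 0.0129 y [-0.0277 0.0305]
0.025 n316 x med 0.0116 max 0.0132 y [-0.0299 0.0318]
0.035 n547 x med 0.0104 max 0.0134 y [-0.0329 0.0330]
0.045 n1299 x med 0.0070 max 0.0133 y [-0.0329 0.0330]
zmin -0.08790069465672165
```

The pliers are upright now, to within about 1°. I carry them over to the ring, stopping 30 mm short so the camera can see it.

Emit:
apply_moves(deltas=[[[-0.0047,-0.0194,0,0],[-0.0082,-0.034,0,0],[-0.0106,-0.0437,0,0],[-0.0106,-0.0437,0,0],[-0.0106,-0.0437,0,0]]])

```text
time: 6.55
tcp_pos: [0.466, -0.0881, 0.2247]
orientation: [-3.14, 0.004, -0.203]
force: [0.5, -0.9, -1.0]
gripper_width: 0.0609
gripper_force: 3.5
```

Emit:
apply_moves(deltas=[[[-0.0106,-0.0437,0,0],[-0.0106,-0.0437,0,0],[-0.0106,-0.0437,0,0],[-0.0106,-0.0437,0,0],[-0.0106,-0.0437,0,0]]])

```text
time: 7.18
tcp_pos: [0.4576, 0.1358, 0.2248]
orientation: [3.141, 0.003, -0.203]
force: [1.4, -0.3, -0.9]
gripper_width: 0.0614
gripper_force: 3.5
```

Emit:
apply_moves(deltas=[[[-0.0106,-0.0437,0,0],[-0.0106,-0.0437,0,0],[-0.0082,-0.034,0,0],[-0.0047,-0.0194,0,0],[-0.0038,-0.0155,0,0]]])

```text
time: 7.8
tcp_pos: [0.4533, 0.2949, 0.2254]
orientation: [3.14, 0.002, -0.203]
force: [-0.3, 0.1, -1.0]
gripper_width: 0.0611
gripper_force: 3.5
```

Run:
```python
from h import *
c=snap("wrist"); np.savez("w3.npz",**c); Q=tilt(c); print("zmin",Q[:,2].min())
print(proj(c,[[.5146,.2927,.005],[.4886,.2977,.005]]))
b=cv2.resize(c["frame"][60:300,200:440],(600,600),interpolation=cv2.INTER_CUBIC); cv2.imwrite("pics/c3.png",b)
```

```text
[0.45371859 0.29668125 0.22566664] -0.20233694179022055 [ 0.00373911  1.38972671 -1.16872063] 0.061351540887737054
-0.085 n35 x med 0.0095 max 0.0103 y [-0.0078 0.0073]
-0.075 n35 x med 0.0098 max 0.0104 y [-0.0110 0.0104]
-0.065 n69 x med 0.0102 max 0.0106 y [-0.0109 0.0103]
-0.055 n83 x med 0.0102 max 0.0107 y [-0.0097 0.0091]
-0.045 n73 x med 0.0102 max 0.0108 y [-0.0093 0.0087]
-0.035 n47 x med 0.0129 max 0.0136 y [-0.0095 0.0079]
-0.025 n269 x med 0.0109 max 0.0140 y [-0.0132 0.0117]
-0.015 n442 x med 0.0093 max 0.0115 y [-0.0198 0.0190]
-0.005 n425 x med 0.0094 max 0.0114 y [-0.0249 0.0231]
0.005 n403 x med 0.0098 max 0.0136 y [-0.0299 0.0283]
0.015 n261 x med 0.0126 max 0.0140 y [-0.0302 0.0286]
0.025 n321 x med 0.0126 max 0.0142 y [-0.0303 0.0285]
0.035 n530 x med 0.0112 max 0.0140 y [-0.0329 0.0329]
0.045 n1294 x med 0.0079 max 0.0139 y [-0.0330 0.0330]
zmin -0.08549996532642803
[[309.07549825 117.72487788]
 [309.49358565 138.56452303]]
```

View pics/c3.png

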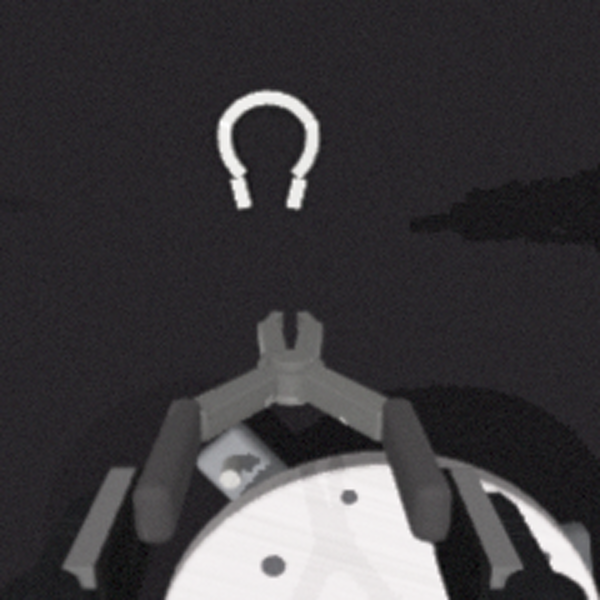

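The crop shows the ring at (268,150), with ears at (241,193) and (296,193) pointing at the pliers. The plier tips are at (290,330). Next I measure the ring relative to the tips in this same view, and check the big turntable for clearance.

```bash
python3 - <<'E'
from h import *
from scipy.optimize import least_squares
c=dict(np.load("w3.npz")); f=c["frame"]; w=-.2027
ax=np.array([np.cos(w),np.sin(w)]); ay=np.array([-ax[1],ax[0]])
m=np.zeros(f.shape[:2],np.uint8); m[90:150,280:335]=(f[90:150,280:335].min(2)>110)
ys,xs=np.nonzero(m); P=np.array([onplane(c,(x,y),.005)[:2] for x,y in zip(xs,ys)])
far=P[P@ax>(P@ax).min()+.025]
r=least_squares(lambda q:np.hypot(*(far-q[:2]).T)-q[2],[.51,.294,.02]).x; print("fit",r)
E=P[P@ax<(P@ax).min()+.011]; l=E[(E-r[:2])@ay>0];q=E[(E-r[:2])@ay<0]; ml,mr=l.mean(0),q.mean(0)
print("ears",ml,mr,"sep",np.linalg.norm(ml-mr)); mid=(ml+mr)/2; v=r[:2]-mid
print("mid",mid,"dist",np.linalg.norm(v),"yaw",np.arctan2(v[1],v[0]),"yaw from ears",np.arctan2(-(ml-mr)[0],(ml-mr)[1]))
# tips in same camera: depth points
R=c["range_z"]; o=np.array([.4533,.2955]); T=[]
for y in range(170,215):
    for x in range(290,345):
        d=deep(c,(x,y))
        if R[y,x]>0 and .135<d[2]<.155: T.append([*d,(d[:2]-o)@ax])
T=np.array(T); k=T[:,3]>np.median(T[:,3])-.002; T=T[k]
tc=np.array([np.median(T[:,3]), 0]); yy=(T[:,:2]-o)@ay
print("tip face x rel",tc[0],"y rel",yy.min(),yy.max(),"zmin",T[:,2].min())
t=o+ax*(tc[0]-.003)+ay*(yy.min()+yy.max())/2; print("tip centre",t)
# same axis in ring frame
yaw=np.arctan2(v[1],v[0]); print("turn",yaw-w)
t0=dict(np.load("top0.npz")); R0=t0["range_z"]
Q=np.array([deep(t0,(x,y)) for y in range(235,350) for x in range(145,260) if R0[y,x]>0])
H=Q[Q[:,2]>.03]; print("big",H.min(0),H.max(0)); print("disc z",np.median(H[:,2]))
E
python3 - <<'E'
import sys; sys.path.insert(0,'.')
from h import *
for i in range(3): print(manip.get_state()["tcp_pos"])
E
```

```text
fit [0.51674329 0.29510772 0.02256647]
ears [0.49200634 0.31459025] [0.48627743 0.28688589] sep 0.02829049823319031
mid [0.48914188 0.30073807] dist 0.02816981323040814 yaw -0.20122689710690947 yaw from ears -0.20391293349420392
tip face x rel 0.009881447777091991 y rel -0.009724907169568007 0.010764987806117551 zmin 0.14016667698419605
tip centre [0.46014525 0.29462406]
turn 0.0014731028930905221
big [0.13194943 0.10783833 0.03006444] [0.36976573 0.40346287 0.18796201]
disc z 0.08651296299004074
[0.45371859 0.29668125 0.22566664]
[0.45371859 0.29668125 0.22566664]
[0.45371859 0.29668125 0.22566664]
```

Emit:
apply_moves(deltas=[[[0.006,-0.0024,0.015,0],[0.006,-0.0024,0.025,0],[0.006,-0.0024,0.03,0],[0.006,-0.0024,0.025,0],[0.0052,-0.0022,0.015,0]]])

```text
time: 8.48
tcp_pos: [0.4851, 0.2983, 0.1141]
orientation: [3.139, 0.002, -0.205]
force: [0.0, 0.1, -1.5]
gripper_width: 0.0616
gripper_force: 3.5
```

Emit:
apply_moves(deltas=[[[0,0,0,0],[0,0,0,0],[0,0,0,0],[0,0,0,0],[0,0,0,0]]])

```text
time: 9.1
tcp_pos: [0.4854, 0.3002, 0.1169]
orientation: [-3.141, -0.001, -0.203]
force: [-0.5, -0.1, -0.8]
gripper_width: 0.0612
gripper_force: 3.5
```

Run:
```python
from h import *
c=snap("wrist"); np.savez("w4.npz",**c); Q=tilt(c,zmin=.012); print("zmin",Q[:,2].min())
b=cv2.resize(c["frame"][120:270,230:410],(720,600),interpolation=cv2.INTER_CUBIC); cv2.imwrite("pics/c4.png",b)
```

```text
[0.48537915 0.30012877 0.11671172] -0.20299263606462437 [ 0.67354578  0.29351417 -1.52288006] 0.06098368898946702
-0.085 n30 x med 0.0075 max 0.0082 y [-0.0049 0.0085]
-0.075 n39 x med 0.0080 max 0.0087 y [-0.0090 0.0125]
-0.065 n63 x med 0.0085 max 0.0089 y [-0.0089 0.0124]
-0.055 n77 x med 0.0087 max 0.0091 y [-0.0076 0.0112]
-0.045 n72 x med 0.0088 max 0.0092 y [-0.0074 0.0108]
-0.035 n44 x med 0.0108 max 0.0124 y [-0.0074 0.0107]
-0.025 n256 x med 0.0098 max 0.0125 y [-0.0120 0.0143]
-0.015 n438 x med 0.0081 max 0.0104 y [-0.0179 0.0202]
-0.005 n417 x med 0.0087 max 0.0105 y [-0.0229 0.0252]
0.005 n404 x med 0.0089 max 0.0132 y [-0.0280 0.0301]
0.015 n249 x med 0.0121 max 0.0133 y [-0.0281 0.0301]
0.025 n308 x med 0.0122 max 0.0138 y [-0.0286 0.0302]
0.035 n533 x med 0.0111 max 0.0139 y [-0.0330 0.0330]
0.045 n1291 x med 0.0077 max 0.0140 y [-0.0330 0.0330]
zmin -0.08645736288013581
```

View pics/c4.png

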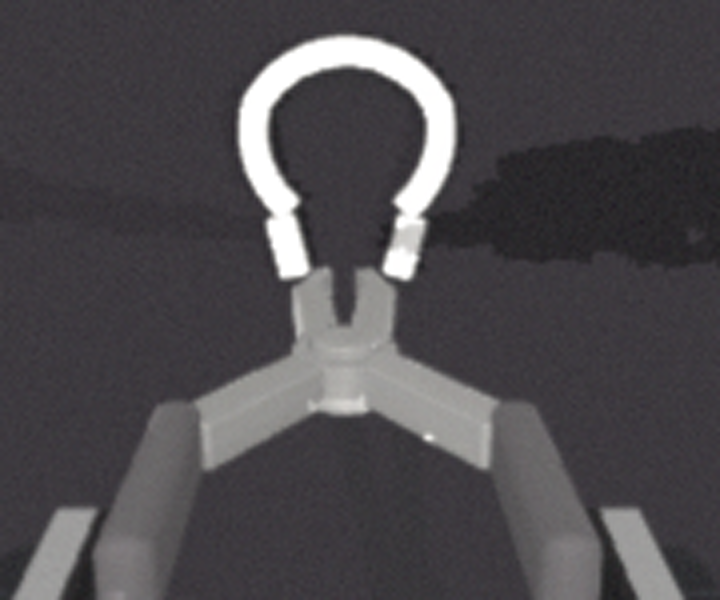

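The crop shows the tips at (344,285), centred on the gap between the ears at (287,247) and (405,247), about 30 mm above the bench. Next I get the fore-aft and height offsets from this same view.

Run:
```python
from h import *
c=dict(np.load("w4.npz")); f=c["frame"]; w=-.203
ax=np.array([np.cos(w),np.sin(w)]); ay=np.array([-ax[1],ax[0]])
m=np.zeros(f.shape[:2],np.uint8); m[124:192,285:350]=(f[124:192,285:350].min(2)>150)
ys,xs=np.nonzero(m); P=np.array([onplane(c,(x,y),.005)[:2] for x,y in zip(xs,ys)])
X=P@ax;Y=P@ay; print("ring X",X.min(),X.max(),"Y",Y.min(),Y.max())
e=X<X.min()+.012; l=Y>Y.mean()
ml=Y[e&l];mr=Y[e&~l]; print("ear Y",ml.min(),ml.max(),mr.min(),mr.max(),"gap mid",(ml.mean()+mr.mean())/2)
R=c["range_z"]; T=[]
for y in range(180,215):
    for x in range(295,335):
        d=deep(c,(x,y))
        if R[y,x]>0 and .015<d[2]<.08: T.append([d[:2]@ax,d[:2]@ay,d[2],x,y])
T=np.array(T)
for z0 in np.arange(.015,.06,.005):
    g=T[(T[:,2]>=z0)&(T[:,2]<z0+.005)]
    if len(g): print(round(z0,3),len(g),np.median(g[:,0]),g[:,1].min(),g[:,1].max())
b=[deep(c,(x,y))[2] for y in range(140,170,3) for x in range(305,325,3)]; print("bench z",np.median(b),"tip zmin",T[:,2].min())
t=np.array([deep(c,(x,y))[2] for y in range(124,165) for x in range(285,350) if m[y,x]]); print("ring top z",np.median(t))
```

```text
ring X 0.41289058353374697 0.47156522772979487 Y 0.3672725827200356 0.4184749773256849
ear Y 0.39832290097740186 0.4121270764004499 0.3745469462934392 0.38337782076390076 gap mid 0.393092247231305
0.03 26 0.42245325510648946 0.38693901039904055 0.3995764960329622
0.035 15 0.42265893426730444 0.3853180969192407 0.4011454656021264
0.04 10 0.4228450507851482 0.3862414011577836 0.401897332809966
0.045 39 0.42327640540754075 0.3828567169520075 0.40430336059802063
0.05 38 0.423422965626556 0.3839602157859093 0.40419842448743565
0.055 28 0.4234990953327895 0.384103247999037 0.40298790156264436
bench z 0.0005132580398967135 tip zmin 0.03025435470697696
ring top z 0.005388111720234651
```

Emit:
apply_moves(deltas=[[[0.001,0,0.007,0],[0,0,0.007,0],[0,0,0.006,0],[0,0,0.005,0],[0,0,0.0035,0]]])

```text
time: 9.78
tcp_pos: [0.4862, 0.2997, 0.0874]
orientation: [3.141, 0.0, -0.203]
force: [-0.3, -0.2, 3.1]
gripper_width: 0.0613
gripper_force: 4.3
```

Emit:
apply_moves(deltas=[[[0,0,0,0],[0,0,0,0],[0,0,0,0],[0,0,0,0],[0,0,0,0]]], hand=0.62)

```text
time: 10.4
tcp_pos: [0.4873, 0.3006, 0.0888]
orientation: [-3.139, -0.002, -0.203]
force: [-0.2, 1.0, 5.2]
gripper_width: 0.0535
gripper_force: 7.7
```

Run:
```python
from h import *
c=snap("wrist"); np.savez("w5.npz",**c)
b=cv2.resize(c["frame"][140:270,230:410],(720,520),interpolation=cv2.INTER_CUBIC); cv2.imwrite("pics/c5.png",b)
w=-.203
ax=np.array([np.cos(w),np.sin(w)]); ay=np.array([-ax[1],ax[0]])
R=c["range_z"]; T=[]
for y in range(170,225):
    for x in range(285,345):
        d=deep(c,(x,y))
        if R[y,x]>0 and d[2]<.05 and .417<d[:2]@ax<.427: T.append([d[:2]@ax,d[:2]@ay,d[2],x,y])
T=np.array(T)
for z0 in np.arange(.0,.05,.005):
    g=T[(T[:,2]>=z0)&(T[:,2]<z0+.005)]
    if len(g): print(round(z0,3),len(g),np.median(g[:,0]),g[:,1].min(),g[:,1].max())
print(manip.get_state()["force"])
```

```text
0.0 373 0.42296358139714807 0.3684705355631877 0.4227742606265549
0.005 116 0.4234156190940052 0.3771609780065115 0.41488352766381104
0.01 15 0.4242009659051527 0.38461526123259887 0.40810762140473467
0.015 27 0.42443976205033834 0.38386133224368474 0.40967864994911546
0.02 30 0.4246562983950692 0.38403390721372604 0.40855301487864204
0.025 42 0.4245427235519744 0.3840513229780314 0.40832920665962397
0.03 42 0.42482526980064705 0.3851098360973924 0.40708615049581687
0.035 43 0.42486978198752184 0.38522135626792503 0.40601771632002703
0.04 39 0.42501497541967703 0.3862225121024122 0.4058119871731636
0.045 20 0.42513542764589474 0.3871335694331214 0.4047544926951835
[0.34879254 2.52585018 6.07948641]
```

View pics/c5.png

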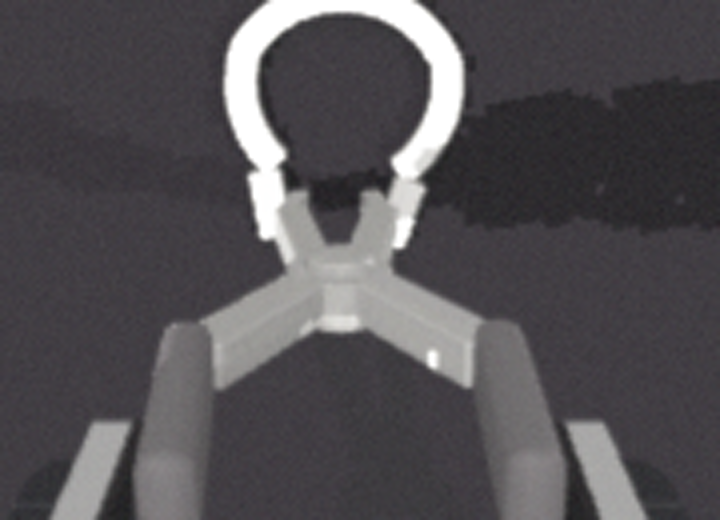

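The crop shows the tips between the ears at (295,215) and (372,215), touching the bench lightly at about 5 N. I continue squeezing in steps.

Emit:
apply_moves(deltas=[[[0,0,0,0],[0,0,0,0],[0,0,0,0],[0,0,0,0],[0,0,0,0]]], hand=0.52)

```text
time: 11.08
tcp_pos: [0.4889, 0.3015, 0.0905]
orientation: [-3.137, -0.005, -0.203]
force: [0.1, 1.6, 11.5]
gripper_width: 0.0446
gripper_force: 11.7
```

Emit:
apply_moves(deltas=[[[0,0,0,0],[0,0,0,0],[0,0,0,0],[0,0,0,0],[0,0,0,0]]], hand=0.45)

```text
time: 11.7
tcp_pos: [0.4901, 0.3022, 0.0916]
orientation: [-3.135, -0.008, -0.204]
force: [1.0, 2.1, 14.8]
gripper_width: 0.0387
gripper_force: 13.7
```

Emit:
apply_moves(deltas=[[[0,0,-0.001,0],[0,0,-0.001,0],[0,0,0,0],[0,0,0,0],[0,0,0,0]]], hand=0.42)

```text
time: 12.32
tcp_pos: [0.4891, 0.3022, 0.0924]
orientation: [-3.135, -0.006, -0.204]
force: [1.3, 3.7, 10.9]
gripper_width: 0.0357
gripper_force: 13.7
```

Emit:
apply_moves(deltas=[[[0,0,0,0],[0,0,0,0],[0,0,0,0],[0,0,0,0],[0,0,0,0]]], hand=0.4)

```text
time: 12.95
tcp_pos: [0.4894, 0.3023, 0.0927]
orientation: [-3.135, -0.006, -0.204]
force: [1.3, 3.6, 11.0]
gripper_width: 0.0343
gripper_force: 14.2
```

Emit:
apply_moves(deltas=[[[0,0,0,0],[0,0,0,0],[0,0,0,0],[0,0,0,0],[0,0,0,0]]], hand=0.36)

```text
time: 13.58
tcp_pos: [0.4898, 0.3025, 0.0931]
orientation: [-3.134, -0.007, -0.204]
force: [2.2, 3.1, 13.2]
gripper_width: 0.031
gripper_force: 15.0
```

```bash
cat > m.py <<'E'
from h import *
def look(c,zlo,zhi):
    """plier profile in tool axes relative to the camera-consistent tcp estimate"""
    st=manip.get_state(); p=np.array(st["tcp_pos"]); w=st["orientation"][2]
    ax=np.array([np.cos(w),np.sin(w)]); ay=np.array([-ax[1],ax[0]])
    yy,xx=np.mgrid[60:330,200:440]; uv=np.c_[xx.ravel(),yy.ravel()].astype(float)
    r=c["range_z"][yy,xx].ravel(); k=r>0
    n=cv2.undistortPoints(uv[k].reshape(-1,1,2),np.array(c["mtx"]),np.array(c["distortion"],float))[:,0]
    T=np.array(c["world_to_cam"]); P=(np.c_[n,np.ones(len(n))]*r[k,None]-T[:3,3])@T[:3,:3]
    d=P[:,:2]-p[:2]; return np.c_[d@ax,d@ay,P[:,2],uv[k]],p,w
E
python3 - <<'E'
from m import *
c=snap("wrist"); np.savez("w6.npz",**c); Q,p,w=look(c,0,0); st=manip.get_state()
print(p,w,st["force"],st["gripper_width"],st["gripper_force"])
g0=Q[(abs(Q[:,1])<.03)&(Q[:,0]<.016)&(Q[:,0]>-.02)]
for z0 in np.arange(0,.15,.01):
    g=g0[(g0[:,2]>=z0)&(g0[:,2]<z0+.01)]
    if len(g): print(round(z0+.005,3),len(g),np.round([np.median(g[:,0]),g[:,0].max(),g[:,1].min(),g[:,1].max()],4))
b=cv2.resize(c["frame"][120:270,230:410],(720,600),interpolation=cv2.INTER_CUBIC); cv2.imwrite("pics/c6.png",b)
E
```

```text
[0.48980051 0.30250668 0.09311017] -0.20380766318753407 [ 1.040067    3.27826007 13.41517836] 0.030790439454750563 15.04979380290024
0.005 1390 [ 0.0043  0.016  -0.0299  0.0299]
0.015 34 [ 0.0057  0.0066 -0.0105  0.0297]
0.025 94 [ 0.0062  0.007  -0.0094  0.0295]
0.035 111 [ 0.0065  0.0074 -0.0074  0.0261]
0.045 99 [ 0.0069  0.0079 -0.0048  0.0218]
0.055 97 [ 0.0102  0.0111 -0.003   0.017 ]
0.065 253 [ 0.0084  0.0115 -0.0064  0.0156]
0.075 234 [ 0.0084  0.0095 -0.0109  0.0188]
0.085 265 [ 0.0087  0.0099 -0.0131  0.0204]
0.095 211 [ 0.0099  0.0129 -0.0182  0.0239]
0.105 219 [ 0.0119  0.0132 -0.0176  0.0228]
0.115 231 [ 0.0124  0.0137 -0.0161  0.0197]
0.125 742 [ 0.0103  0.014  -0.0284  0.0293]
0.135 1531 [ 0.0081  0.014  -0.0288  0.0296]
0.145 857 [ 0.0066  0.0112 -0.0289  0.0297]
```

View pics/c6.png

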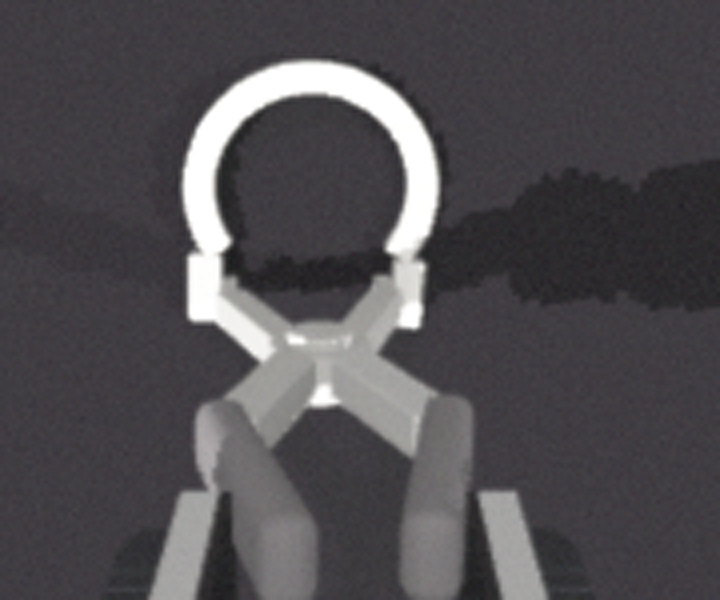

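The crop shows the ring being spread, with ears at (205,287) and (410,293). The pliers have rolled a little: the left handle leans inward more than the right. Next I check how far the ring is spread.

```bash
cat >> m.py <<'E'
from scipy.optimize import least_squares
def ring(c,w,z,win,thr=150):
    x0,y0,x1,y1=win; f=c["frame"]; ax=np.array([np.cos(w),np.sin(w)]); ay=np.array([-ax[1],ax[0]])
    ys,xs=np.nonzero(f[y0:y1,x0:x1].min(2)>thr); P=np.array([onplane(c,(x+x0,y+y0),z)[:2] for x,y in zip(xs,ys)])
    X,Y=P@ax,P@ay; b=X>X.max()-.04
    r=least_squares(lambda q:np.hypot(X[b]-q[0],Y[b]-q[1])-q[2],[X.max()-.025,Y.mean(),.024],loss="soft_l1",f_scale=.003).x
    rad=np.hypot(X[b]-r[0],Y[b]-r[1])
    print("ring fit",r,"band",np.percentile(rad,[2,98]),"X",X.min(),X.max(),"Y",Y.min(),Y.max())
    e=(X<r[0]-.022); l=e&(Y>r[1]);q=e&(Y<r[1]); print("ears L Y",Y[l].min(),Y[l].max(),"R",Y[q].min(),Y[q].max())
    return X,Y,r
E
python3 - <<'E'
from m import *
c=dict(np.load("w6.npz")); w=-.2035
ring(c,w,.005,(272,132,345,203))
Q,p,_=look(c,0,0)
g0=Q[(abs(Q[:,1])<.035)&(Q[:,0]<.011)&(Q[:,0]>.002)]
for z0 in np.arange(0.002,.06,.004):
    g=g0[(g0[:,2]>=z0)&(g0[:,2]<z0+.004)]
    if len(g): L=g[g[:,1]>.008];R=g[g[:,1]<.008];print(round(z0+.002,3),len(L),len(R),np.round([L[:,1].max(),L[:,1].min(),R[:,1].max(),R[:,1].min()],4))
E
```

```text
ring fit [0.44479429 0.40508982 0.0249923 ] band [0.02128172 0.02830845] X 0.41151709703430844 0.47276505624961357 Y 0.3766975081163177 0.433456368169254
ears L Y 0.40564706159696146 0.433456368169254 R 0.3797203511138139 0.40472762442412286
0.004 6 55 [ 0.0305  0.0177  0.0067 -0.0349]
0.008 46 34 [ 0.0346  0.0273 -0.0052 -0.0153]
0.012 8 3 [ 0.0343  0.027  -0.0061 -0.0079]
0.016 4 13 [ 0.0292  0.0267 -0.0034 -0.0104]
0.02 11 14 [ 0.0305  0.0235 -0.0033 -0.0094]
0.024 21 15 [ 0.0295  0.0215 -0.0024 -0.0084]
0.028 17 14 [ 0.0272  0.0193 -0.0007 -0.0083]
0.032 23 17 [ 0.026   0.0174  0.0009 -0.0074]
0.036 21 20 [ 0.0239  0.0163  0.0017 -0.0056]
0.04 28 18 [ 0.0228  0.0136  0.0025 -0.0056]
0.044 19 14 [ 0.0207  0.0126  0.0008 -0.0039]
0.048 24 7 [ 0.0188  0.0133  0.     -0.0031]
0.052 12 15 [ 0.017   0.0083  0.0076 -0.0022]
0.056 16 22 [ 0.0157  0.0081  0.0075 -0.003 ]
0.06 29 40 [ 0.0155  0.0088  0.008  -0.003 ]
```

The ring is fully spread, with an inner radius of 22 mm, but bench friction on one tip rolled the pliers by about 0.1 rad. I'll relax to the rest width, which realigns the handles on the pads, and squeeze again with less bench load.

Emit:
apply_moves(deltas=[[[0,0,-0.001,0],[0,0,-0.001,0],[0,0,0,0],[0,0,0,0],[0,0,0,0]]], hand=0.55)

```text
time: 14.25
tcp_pos: [0.4861, 0.2996, 0.0914]
orientation: [3.141, 0.001, -0.203]
force: [0.5, 0.2, -1.2]
gripper_width: 0.0472
gripper_force: 8.0
```

Emit:
apply_moves(deltas=[[[0,0,0,0],[0,0,0,0],[0,0,0,0],[0,0,0,0],[0,0,0,0]]], hand=0.71)

```text
time: 14.88
tcp_pos: [0.4863, 0.2998, 0.0919]
orientation: [3.142, -0.0, -0.203]
force: [-1.1, -1.1, -1.3]
gripper_width: 0.0606
gripper_force: 4.0
```

```bash
cat >> m.py <<'E'
def prof(c,zs,x0=.0,x1=.016):
    Q,p,w=look(c,0,0); st=manip.get_state(); print("tcp",p,w,"F",np.round(st["force"],1),st["gripper_width"],st["gripper_force"],"tcpX,Y",p[0]*np.cos(w)+p[1]*np.sin(w),-p[0]*np.sin(w)+p[1]*np.cos(w))
    g0=Q[(abs(Q[:,1])<.034)&(Q[:,0]<x1)&(Q[:,0]>x0)]
    for z0 in zs:
        g=g0[(g0[:,2]>=z0)&(g0[:,2]<z0+.008)]
        if len(g): print("z%.3f n%d x %.4f y %.4f %.4f mid %.4f"%(z0+.004,len(g),np.median(g[:,0]),g[:,1].min(),g[:,1].max(),(g[:,1].min()+g[:,1].max())/2))
    return Q,p,w
E
python3 - <<'E'
from m import *
c=snap("wrist"); np.savez("w7.npz",**c); Q,p,w=prof(c,np.arange(.008,.13,.01))
ring(c,w,.005,(272,132,345,203))
E
```

```text
tcp [0.48635541 0.29981811 0.0918625 ] -0.2031787858400178 F [ 0.3 -0.7 -1.2] 0.060750923718610746 4.003829671419226 tcpX,Y 0.4158527035388323 0.3917894935780777
z0.012 n33 x 0.0070 y -0.0022 0.0136 mid 0.0057
z0.022 n33 x 0.0080 y -0.0056 0.0156 mid 0.0050
z0.032 n58 x 0.0081 y -0.0054 0.0155 mid 0.0051
z0.042 n69 x 0.0083 y -0.0052 0.0141 mid 0.0045
z0.052 n40 x 0.0087 y -0.0041 0.0127 mid 0.0043
z0.062 n69 x 0.0116 y -0.0060 0.0126 mid 0.0033
z0.072 n338 x 0.0093 y -0.0118 0.0167 mid 0.0025
z0.082 n306 x 0.0088 y -0.0188 0.0225 mid 0.0018
z0.092 n334 x 0.0084 y -0.0250 0.0260 mid 0.0005
z0.102 n258 x 0.0104 y -0.0271 0.0310 mid 0.0020
z0.112 n220 x 0.0124 y -0.0274 0.0309 mid 0.0017
z0.122 n284 x 0.0124 y -0.0339 0.0339 mid -0.0000
z0.132 n453 x 0.0113 y -0.0339 0.0340 mid 0.0000
ring fit [0.44527722 0.39535671 0.02218722] band [0.01827806 0.02597809] X 0.4086999110605925 0.469637278152589 Y 0.3692251209132148 0.42066974118447037
ears L Y 0.39959536180133304 0.415882448524943 R 0.3776578281923529 0.3940621563546187
```

Emit:
apply_moves(deltas=[[[0,0,0,0],[0,0,0,0],[0,0,0,0],[0,0,0,0],[0,0,0,0]]], hand=0.58)

```text
time: 15.55
tcp_pos: [0.4865, 0.2998, 0.092]
orientation: [3.142, -0.0, -0.203]
force: [-0.5, -0.7, 0.5]
gripper_width: 0.0494
gripper_force: 7.8
```

Emit:
apply_moves(deltas=[[[0,0,0,0],[0,0,0,0],[0,0,0,0],[0,0,0,0],[0,0,0,0]]], hand=0.5)

```text
time: 16.18
tcp_pos: [0.4864, 0.2998, 0.0919]
orientation: [3.142, -0.0, -0.203]
force: [0.7, -0.7, 1.1]
gripper_width: 0.043
gripper_force: 9.5
```

Emit:
apply_moves(deltas=[[[0,0,-0.0005,0],[0,0,0,0],[0,0,0,0],[0,0,0,0],[0,0,0,0]]], hand=0.44)

```text
time: 16.8
tcp_pos: [0.4867, 0.3001, 0.0927]
orientation: [-3.141, -0.001, -0.203]
force: [0.1, 1.7, 3.6]
gripper_width: 0.0378
gripper_force: 11.6
```

Run:
```python
from m import *
c=snap("wrist"); np.savez("w8.npz",**c); Q,p,w=prof(c,np.arange(.008,.13,.01))
ring(c,w,.005,(272,132,345,203))
```

```text
tcp [0.48666177 0.30009975 0.09264383] -0.20330987120884814 F [0.5 2.  4.4] 0.03743715721745728 11.666863422724418 tcpX,Y 0.4160445310921293 0.3921816996391183
z0.012 n18 x 0.0065 y -0.0110 0.0247 mid 0.0069
z0.022 n67 x 0.0072 y -0.0099 0.0258 mid 0.0079
z0.032 n77 x 0.0075 y -0.0078 0.0223 mid 0.0072
z0.042 n88 x 0.0077 y -0.0059 0.0191 mid 0.0066
z0.052 n48 x 0.0088 y -0.0041 0.0159 mid 0.0059
z0.062 n168 x 0.0094 y -0.0073 0.0140 mid 0.0033
z0.072 n207 x 0.0089 y -0.0111 0.0169 mid 0.0029
z0.082 n237 x 0.0091 y -0.0164 0.0213 mid 0.0025
z0.092 n240 x 0.0087 y -0.0207 0.0260 mid 0.0027
z0.102 n147 x 0.0122 y -0.0206 0.0247 mid 0.0020
z0.112 n172 x 0.0126 y -0.0195 0.0229 mid 0.0017
z0.122 n339 x 0.0116 y -0.0301 0.0310 mid 0.0004
z0.132 n1135 x 0.0098 y -0.0319 0.0333 mid 0.0007
ring fit [0.4434254  0.3985936  0.02396559] band [0.02038744 0.02734085] X 0.4086726225223334 0.46979778856799975 Y 0.37129919037522124 0.4257811499136811
ears L Y 0.39917917629325805 0.4241046094825721 R 0.3770239989113596 0.3982655625943062
```

The roll is creeping in again, now about 0.06. I'll press the tips lightly on the bench and shift the tool left to bring the pliers upright.

Emit:
apply_moves(deltas=[[[0,0,0.0015,0],[0,0,0.0015,0],[0,-0.0025,0,0],[0,-0.0025,0,0],[0,-0.002,0,0]]])

```text
time: 17.48
tcp_pos: [0.4889, 0.3062, 0.0911]
orientation: [3.141, -0.003, -0.203]
force: [-0.4, -1.1, 10.7]
gripper_width: 0.0374
gripper_force: 11.9
```

Run:
```python
from m import *
c=snap("wrist"); np.savez("w9.npz",**c); Q,p,w=prof(c,np.arange(.008,.12,.01))
ring(c,w,.005,(272,132,345,203))
```

```text
tcp [0.48897681 0.30636721 0.09105925] -0.20252529161257238 F [-0.1 -0.5 11.6] 0.038233668949265665 12.087643708800897 tcpX,Y 0.4173591610466042 0.398460181681901
z0.012 n21 x 0.0058 y -0.0149 0.0189 mid 0.0020
z0.022 n69 x 0.0065 y -0.0162 0.0202 mid 0.0020
z0.032 n79 x 0.0067 y -0.0130 0.0170 mid 0.0020
z0.042 n86 x 0.0071 y -0.0110 0.0139 mid 0.0015
z0.052 n46 x 0.0104 y -0.0081 0.0110 mid 0.0014
z0.062 n194 x 0.0088 y -0.0090 0.0123 mid 0.0017
z0.072 n204 x 0.0084 y -0.0132 0.0159 mid 0.0013
z0.082 n233 x 0.0089 y -0.0178 0.0193 mid 0.0008
z0.092 n237 x 0.0087 y -0.0227 0.0245 mid 0.0009
z0.102 n145 x 0.0122 y -0.0210 0.0231 mid 0.0010
z0.112 n163 x 0.0126 y -0.0200 0.0212 mid 0.0006
z0.122 n418 x 0.0108 y -0.0315 0.0316 mid 0.0000
ring fit [0.44418457 0.39896591 0.02350769] band [0.01993854 0.02692181] X 0.4107507240724638 0.47063400916258985 Y 0.37448098541531494 0.4254743400175233
ears L Y 0.3996465385134369 0.424456276054547 R 0.37672498043127556 0.3987248639743537
```

Emit:
apply_moves(deltas=[[[0,0,-0.0015,0],[0,0,-0.0015,0],[0,0,0,0],[0,0,0,0],[0,0,0,0]]], hand=0.42)

```text
time: 18.15
tcp_pos: [0.4873, 0.3063, 0.0918]
orientation: [3.14, 0.001, -0.203]
force: [-0.1, -0.4, -0.3]
gripper_width: 0.036
gripper_force: 10.8
```

Emit:
apply_moves(deltas=[[[0,0,0,0],[0,0,0,0],[0,0,0,0],[0,0,0,0],[0,0,0,0]]], hand=0.38)

```text
time: 18.77
tcp_pos: [0.4877, 0.3067, 0.0923]
orientation: [3.142, 0.0, -0.203]
force: [-0.7, 1.8, 0.4]
gripper_width: 0.0327
gripper_force: 11.9
```

Emit:
apply_moves(deltas=[[[0,0,0,0],[0,0,0,0],[0,0,0,0],[0,0,0,0],[0,0,0,0]]], hand=0.34)

```text
time: 19.4
tcp_pos: [0.488, 0.3068, 0.0926]
orientation: [-3.141, -0.0, -0.203]
force: [0.0, 1.8, 2.0]
gripper_width: 0.0298
gripper_force: 24.1
```

Run:
```python
from m import *
c=snap("wrist"); np.savez("w10.npz",**c); Q,p,w=prof(c,np.arange(.008,.12,.01))
ring(c,w,.005,(272,132,345,203))
```

```text
tcp [0.48795132 0.306817   0.0925222 ] -0.203206691322118 F [-0.1  1.8  2.7] 0.029611645647968688 24.071218511089683 tcpX,Y 0.4159923939222193 0.3989780604873454
z0.012 n21 x 0.0064 y -0.0157 0.0285 mid 0.0064
z0.022 n74 x 0.0070 y -0.0160 0.0240 mid 0.0040
z0.032 n79 x 0.0074 y -0.0138 0.0206 mid 0.0034
z0.042 n93 x 0.0077 y -0.0099 0.0166 mid 0.0033
z0.052 n57 x 0.0111 y -0.0081 0.0128 mid 0.0024
z0.062 n185 x 0.0092 y -0.0074 0.0118 mid 0.0022
z0.072 n181 x 0.0089 y -0.0112 0.0148 mid 0.0018
z0.082 n214 x 0.0094 y -0.0157 0.0186 mid 0.0014
z0.092 n192 x 0.0094 y -0.0201 0.0230 mid 0.0015
z0.102 n175 x 0.0122 y -0.0191 0.0219 mid 0.0014
z0.112 n182 x 0.0128 y -0.0166 0.0194 mid 0.0014
z0.122 n376 x 0.0110 y -0.0265 0.0280 mid 0.0007
ring fit [0.44260769 0.40181839 0.02474633] band [0.02126023 0.02802813] X 0.4086399791880562 0.470584848727005 Y 0.37514723514015397 0.42990661653313905
ears L Y 0.40221445202911205 0.42990661653313905 R 0.3763108779040402 0.40129272861642573
```

The handles are at the stop with 24 N, and the ring is fully spread. Now I lift.

Emit:
apply_moves(deltas=[[[0,0,-0.001,0],[0,0,-0.002,0],[0,0,-0.004,0],[0,0,-0.008,0],[0,0,-0.01,0]]], hand=0.333)

```text
time: 20.08
tcp_pos: [0.4878, 0.3066, 0.1179]
orientation: [3.141, 0.0, -0.203]
force: [0.6, -0.2, -1.1]
gripper_width: 0.0295
gripper_force: 27.9
```

Emit:
apply_moves(deltas=[[[0,0,-0.02,0],[0,0,-0.025,0],[0,0,-0.025,0],[0,0,-0.02,0],[0,0,-0.01,0]]])

```text
time: 20.7
tcp_pos: [0.4883, 0.3069, 0.2193]
orientation: [-3.14, -0.002, -0.203]
force: [-0.0, 0.6, -2.5]
gripper_width: 0.029
gripper_force: 27.9
```

```bash
cat >> m.py <<'E'
def plane(c,win,thr=150):
    """plane through the ring's top from depth, world frame, in tool axes"""
    st=manip.get_state(); w=st["orientation"][2]; ax=np.array([np.cos(w),np.sin(w)]); ay=np.array([-ax[1],ax[0]])
    x0,y0,x1,y1=win; m=(c["frame"].min(2)>thr).astype(np.uint8)
    k=np.zeros_like(m); k[y0:y1,x0:x1]=m[y0:y1,x0:x1]; k=cv2.erode(k,np.ones((3,3),np.uint8))
    P=np.array([deep(c,(x,y)) for y,x in zip(*np.nonzero(k))]); D=np.c_[P[:,:2]@ax,P[:,:2]@ay]
    z=np.median(P[:,2]); ok=abs(P[:,2]-z)<.012
    for _ in range(4):
        A=np.c_[D[ok]-D[ok].mean(0),np.ones(ok.sum())]; q=np.linalg.lstsq(A,P[ok,2],rcond=None)[0]
        res=P[:,2]-np.c_[D-D[ok].mean(0),np.ones(len(D))]@q; ok=abs(res)<.0025
    print("ring plane slope x %.4f y %.4f z %.4f n %d"%(*q,ok.sum()), "mean",D[ok].mean(0)); return q
E
python3 - <<'E'
from m import *
c=snap("wrist"); np.savez("w11.npz",**c); z=manip.get_state()["tcp_pos"][2]
Q,p,w=prof(c,z-.09+np.arange(.0,.12,.01))
u=proj(c,[[.505,.305,z-.085]])[0]; print(u)
win=(255,125,370,203)
q=plane(c,win); ring(c,w,q[2],win)
b=cv2.resize(c["frame"][110:290,220:420],(667,600),interpolation=cv2.INTER_CUBIC); cv2.imwrite("pics/c11.png",b)
E
```

```text
tcp [0.48865519 0.30710725 0.21996849] -0.20317164844085922 F [-0.2  0.4 -0.8] 0.028890558562660346 27.920428812503815 tcpX,Y 0.41663720416844213 0.3993897802240161
z0.134 n260 x 0.0075 y -0.0238 0.0296 mid 0.0029
z0.144 n52 x 0.0070 y -0.0181 0.0231 mid 0.0025
z0.154 n83 x 0.0073 y -0.0159 0.0207 mid 0.0024
z0.164 n96 x 0.0075 y -0.0128 0.0176 mid 0.0024
z0.174 n60 x 0.0076 y -0.0091 0.0144 mid 0.0027
z0.184 n124 x 0.0105 y -0.0072 0.0108 mid 0.0018
z0.194 n194 x 0.0087 y -0.0102 0.0128 mid 0.0013
z0.204 n205 x 0.0090 y -0.0150 0.0162 mid 0.0006
z0.214 n201 x 0.0089 y -0.0154 0.0184 mid 0.0015
z0.224 n180 x 0.0117 y -0.0204 0.0218 mid 0.0007
z0.234 n184 x 0.0122 y -0.0182 0.0198 mid 0.0008
z0.244 n194 x 0.0126 y -0.0169 0.0213 mid 0.0022
[315.99693867 177.83693766]
ring plane slope x -0.0290 y 0.0117 z 0.1321 n 621 mean [0.44917555 0.40470731]
ring fit [0.44329427 0.40120059 0.02484113] band [0.02177351 0.0277257 ] X 0.40925369219566127 0.4702720937649848 Y 0.3738121269784544 0.4292021722136609
ears L Y 0.41361756979504016 0.4292021722136609 R 0.3766281996565551 0.38217075184603594
```

The ring lifts with the pliers. It is about 1.7° from level, with its centre 27 mm ahead of the tool axis. I carry it over the small turntable's spindle.

Emit:
apply_moves(deltas=[[[0.0029,0.0095,0,0],[0.0048,0.0159,0,0],[0.0067,0.0222,0,0],[0.0077,0.0254,0,0],[0.0077,0.0254,0,0]]])

```text
time: 21.38
tcp_pos: [0.4965, 0.2021, 0.2164]
orientation: [3.14, 0.002, -0.204]
force: [0.7, -0.3, -1.6]
gripper_width: 0.0291
gripper_force: 27.9
```

Emit:
apply_moves(deltas=[[[0.0077,0.0254,0,0],[0.0077,0.0254,0,0],[0.0077,0.0254,0,0],[0.0077,0.0254,0,0],[0.0077,0.0254,0,0]]])

```text
time: 22.0
tcp_pos: [0.5083, 0.0701, 0.2165]
orientation: [3.141, 0.002, -0.204]
force: [0.9, 0.6, -1.9]
gripper_width: 0.0289
gripper_force: 27.9
```

Emit:
apply_moves(deltas=[[[0.0077,0.0254,0,0],[0.0077,0.0254,0,0],[0.0067,0.0222,0,0],[0.0048,0.0159,0,0],[0.001,0.0032,0,0]]])

```text
time: 22.62
tcp_pos: [0.5175, -0.0249, 0.2169]
orientation: [3.141, 0.001, -0.205]
force: [0.5, 0.7, -1.5]
gripper_width: 0.029
gripper_force: 27.9
```

Emit:
apply_moves(deltas=[[[0,0,0,0],[0,0,0,0],[0,0,0,0],[0,0,0,0],[0,0,0,0]]])

```text
time: 23.25
tcp_pos: [0.5179, -0.0235, 0.2174]
orientation: [3.142, -0.0, -0.203]
force: [0.4, 1.0, -1.6]
gripper_width: 0.0291
gripper_force: 27.9
```

Run:
```python
from m import *
c=snap("wrist"); np.savez("w12.npz",**c); st=manip.get_state(); print(st["tcp_pos"],st["orientation"],st["force"],st["gripper_width"],st["gripper_force"])
b=cv2.resize(c["frame"][110:270,220:420],(750,600),interpolation=cv2.INTER_CUBIC); cv2.imwrite("pics/c12.png",b)
```

```text
[ 0.51793005 -0.0235319   0.21743585] [ 3.14152200e+00 -1.32957488e-04 -2.02874475e-01] [-0.47682461 -0.2380957  -1.23656908] 0.02941751076927961 27.918065898120403
```

View pics/c12.png

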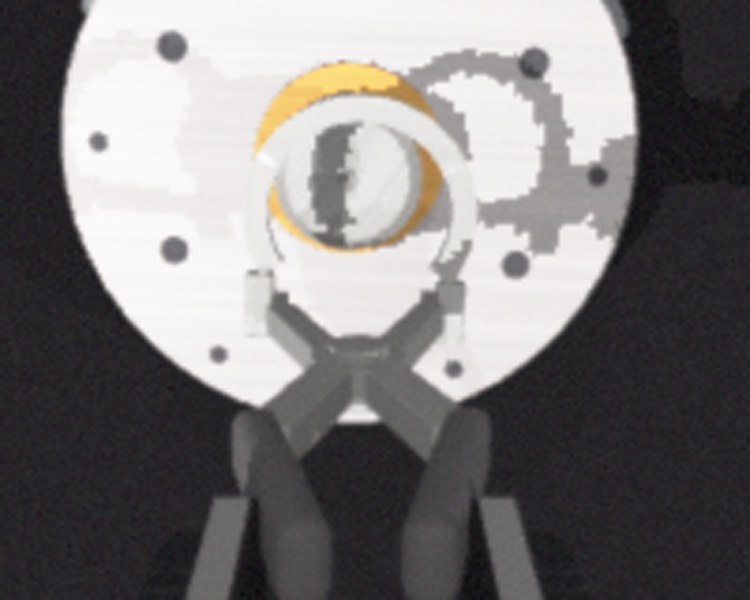

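The crop shows the spindle's top at (345,185), inside the ring at about (358,200), with the brass washer beneath. White lies on white here, so I separate the parts by depth.

```bash
cat >> m.py <<'E'
def fitc(X,Y,r0,free=True):
    # boundary by convex hull, circle fit
    h=cv2.convexHull(np.c_[X,Y].astype(np.float32))[:,0].astype(float)
    f=lambda q:np.hypot(h[:,0]-q[0],h[:,1]-q[1])-q[2]
    return least_squares(f,[X.mean(),Y.mean(),r0],loss="soft_l1",f_scale=.001).x
def both(c,w,ztop):
    ax=np.array([np.cos(w),np.sin(w)]); ay=np.array([-ax[1],ax[0]]); R=c["range_z"]; L=[]
    for y in range(110,235):
        for x in range(230,410):
            if R[y,x]>0: d=deep(c,(x,y)); L.append([d[:2]@ax,d[:2]@ay,d[2]])
    L=np.array(L); s=L[(L[:,2]>.092)&(L[:,2]<.101)&(np.hypot(L[:,0]-.54,L[:,1]-.083)<.035)]
    print("spindle z",np.median(s[:,2]),len(s),"mean",s.mean(0)[:2],"fit",fitc(s[:,0],s[:,1],.019))
    g=L[(abs(L[:,2]-ztop)<.006)]; 
    print("ring pts",len(g),"z",np.median(g[:,2]))
    cen=s.mean(0)[:2]
    rr=np.hypot(*(g[:,:2]-cen).T); g=g[(rr>.017)&(rr<.033)&(g[:,0]>cen[0]-.012)]
    q=least_squares(lambda q:np.hypot(g[:,0]-q[0],g[:,1]-q[1])-q[2],[*cen,.025],loss="soft_l1",f_scale=.002).x
    rad=np.hypot(g[:,0]-q[0],g[:,1]-q[1]); print("ring",q,np.percentile(rad,[3,97]),len(g))
    A=np.c_[g[:,:2]-q[:2],np.ones(len(g))]; k=np.linalg.lstsq(A,g[:,2],rcond=None)[0]; k2=abs(A@k-g[:,2])<.002; k=np.linalg.lstsq(A[k2],g[k2,2],rcond=None)[0]
    print("plane x %.4f y %.4f z at centre %.4f"%tuple(k)); return L,s,g,q
E
python3 - <<'E'
from m import *
c=dict(np.load("w12.npz")); w=-.203
L,s,g,q=both(c,w,.130)
tcp=np.array([.5179,-.0235]); ax=np.array([np.cos(w),np.sin(w)]); ay=np.array([-ax[1],ax[0]])
print("tcp",tcp@ax,tcp@ay)
# disc z, washer
print("disc z",np.median(L[(L[:,2]>.05)&(L[:,2]<.07)][:,2]))
# jaws
j=L[(L[:,2]>.135)&(L[:,2]<.175)&(L[:,0]<q[0]-.015)]
for z0 in np.arange(.135,.17,.005):
    k=j[(j[:,2]>=z0)&(j[:,2]<z0+.005)]; a=k[k[:,1]>q[1]];b=k[k[:,1]<q[1]]
    if len(a) and len(b): print(round(z0,3),"face x rel",np.median(k[:,0])-q[0],"L",a[:,1].min()-q[1],a[:,1].max()-q[1],"R",b[:,1].max()-q[1],b[:,1].min()-q[1])
E
```

```text
spindle z 0.09636359448649612 1045 mean [0.53831559 0.08602793] fit [0.53804634 0.08644574 0.01870829]
ring pts 1134 z 0.12998789191907764
ring [0.53828163 0.08335476 0.02475051] [0.02177721 0.02755798] 840
plane x -0.0304 y 0.0082 z at centre 0.1301
tcp 0.5120033273497951 0.08139565579770487
disc z 0.06262751786428261
0.135 face x rel -0.020034990684095533 L 0.017314788984396104 0.020733230110511508 R -0.01569440729038571 -0.018357628321727756
0.14 face x rel -0.019486065079442616 L 0.014935587003864187 0.021174991311070784 R -0.011857461331531927 -0.0200070914004786
0.145 face x rel -0.01942376779170485 L 0.013027959924067634 0.020157907400642716 R -0.010885405388074712 -0.01880797160471913
0.15 face x rel -0.019186780793254088 L 0.010233028075151862 0.018921851626586092 R -0.008977564049938255 -0.016725647582021372
0.155 face x rel -0.019399362982543744 L 0.008288635466599373 0.016843835184338476 R -0.008059528813054093 -0.015596367417479162
0.16 face x rel -0.018956325443716837 L 0.007396934370568264 0.014781233017925083 R -0.006284290617593613 -0.013728289273043953
0.165 face x rel -0.018595056215908512 L 0.006368233072943735 0.013689115105600322 R -0.005425774783662962 -0.011911168378379855
0.17 face x rel -0.019271279603187974 L 0.002339803675409119 0.011863128959626823 R -0.0007025896127058062 -0.010859153611051636
```

Emit:
apply_moves(deltas=[[[0,-0.0014,0.003,0],[0,-0.0014,0.006,0],[0,0,0.006,0],[0,0,0.005,0],[0,0,0.003,0]]])

```text
time: 23.92
tcp_pos: [0.5183, -0.021, 0.1938]
orientation: [3.141, 0.001, -0.203]
force: [-0.6, 0.6, -1.7]
gripper_width: 0.0286
gripper_force: 27.9
```

Emit:
apply_moves(deltas=[[[0,0,0,0],[0,0,0,0],[0,0,0,0],[0,0,0,0],[0,0,0,0]]])

```text
time: 24.55
tcp_pos: [0.5185, -0.021, 0.1945]
orientation: [3.142, -0.0, -0.203]
force: [-0.3, -0.0, -2.6]
gripper_width: 0.0291
gripper_force: 27.9
```

Run:
```python
from m import *
c=snap("wrist"); np.savez("w13.npz",**c); w=-.203
L,s,g,q=both(c,w,.1072)
ss=s[np.hypot(s[:,0]-.5381,s[:,1]-.0862)<.0205]; ss=ss[ss[:,2]<.0985]; print(len(ss),fitc(ss[:,0],ss[:,1],.019),ss.mean(0))
st=manip.get_state(); print(st["tcp_pos"],st["force"],st["gripper_force"])
# independent view
s2=snap("scene"); R=s2["range_z"]; u=proj(s2,[[.545,-.024,.1]])[0]; P=np.array([deep(s2,(x,y)) for y in range(int(u[1])-30,int(u[1])+30) for x in range(int(u[0])-30,int(u[0])+30) if R[y,x]>0])
ax=np.array([np.cos(w),np.sin(w)]); ay=np.array([-ax[1],ax[0]]); P=np.c_[P[:,:2]@ax,P[:,:2]@ay,P[:,2]]
a=P[(P[:,2]>.092)&(P[:,2]<.1)&(np.hypot(P[:,0]-.538,P[:,1]-.0862)<.021)]; b=P[(P[:,2]>.1015)&(P[:,2]<.112)]; rb=np.hypot(b[:,0]-.538,b[:,1]-.0862); b=b[(rb>.018)&(rb<.034)&(b[:,0]>.526)]
print("scene spindle",len(a),a.mean(0),"ring",len(b),least_squares(lambda q:np.hypot(b[:,0]-q[0],b[:,1]-q[1])-.025,[.538,.086],loss="soft_l1",f_scale=.002).x if len(b)>5 else 0)
```

```text
spindle z 0.09631027089466607 1352 mean [0.53998759 0.08660364] fit [0.53920015 0.08653619 0.01942743]
ring pts 1138 z 0.107025176144736
ring [0.53833332 0.08589918 0.02476257] [0.02175138 0.02753682] 811
plane x -0.0352 y 0.0094 z at centre 0.1072
1341 [0.53910821 0.08654292 0.0193465 ] [0.53993827 0.08656131 0.09612543]
[ 0.51851748 -0.02097442  0.19447114] [ 0.96592776 -0.07629516 -2.20050472] 27.920340397395194
scene spindle 126 [0.53667624 0.0849004  0.09609949] ring 124 [0.53671424 0.08695883]
```

Run:
```python
from m import *
w=-.203
for n in ("w12","w13"):
    c=dict(np.load(n+".npz")); L,s,g,q=both(c,w,.130 if n=="w12" else .1072)
    t=s[(abs(s[:,2]-.0963)<.0012)]; t=t[np.hypot(t[:,0]-.5385,t[:,1]-.0864)<.021]
    print(n,len(t),"fit",fitc(t[:,0],t[:,1],.019),"ext X",t[:,0].min(),t[:,0].max(),"Y",t[:,1].min(),t[:,1].max())
    # washer outline (brass) check
    f=cv2.cvtColor(c["frame"],cv2.COLOR_BGR2HSV)
    m=((f[...,0]>12)&(f[...,0]<30)&(f[...,1]>110)&(f[...,2]>80)); m[:110]=0;m[200:]=0;m[:,:270]=0;m[:,370:]=0
    P=np.array([onplane(c,(x,y),.0655)[:2] for y,x in zip(*np.nonzero(m))]); ax=np.array([np.cos(w),np.sin(w)]); ay=np.array([-ax[1],ax[0]])
    X,Y=P@ax,P@ay; h=cv2.convexHull(np.c_[X,Y].astype(np.float32))[:,0].astype(float); h=h[(h[:,0]>.545)]
    print("washer",least_squares(lambda q:np.hypot(h[:,0]-q[0],h[:,1]-q[1])-.028,[.538,.086],loss="soft_l1",f_scale=.001).x,len(h))
```

```text
spindle z 0.09636359448649612 1045 mean [0.53831559 0.08602793] fit [0.53804634 0.08644574 0.01870829]
ring pts 1134 z 0.12998789191907764
ring [0.53828163 0.08335476 0.02475051] [0.02177721 0.02755798] 840
plane x -0.0304 y 0.0082 z at centre 0.1301
w12 818 fit [0.53855664 0.08617994 0.01770542] ext X 0.52166147496864 0.5543736654944019 Y 0.06882673282477603 0.10495240344718078
washer [0.53912665 0.08636803] 13
spindle z 0.09631027089466607 1352 mean [0.53998759 0.08660364] fit [0.53920015 0.08653619 0.01942743]
ring pts 1138 z 0.107025176144736
ring [0.53833332 0.08589918 0.02476257] [0.02175138 0.02753682] 811
plane x -0.0352 y 0.0094 z at centre 0.1072
w13 1040 fit [0.53993533 0.08638902 0.01808208] ext X 0.5226661825464028 0.5575342314951179 Y 0.06867401108407187 0.10484993335973945
washer [0.53910065 0.0862811 ] 13
```

Emit:
apply_moves(deltas=[[[0.0004,-0.0004,0,0],[0,0,0.003,0],[0,0,0.003,0],[0,0,0.003,0],[0,0,0.002,0]]])

```text
time: 25.28
tcp_pos: [0.5188, -0.0206, 0.1831]
orientation: [3.141, 0.0, -0.203]
force: [0.3, -0.6, -1.8]
gripper_width: 0.0292
gripper_force: 27.9
```

Emit:
apply_moves(deltas=[[[0,0,0.002,0],[0,0,0.002,0],[0,0,0,0],[0,0,0,0],[0,0,0,0]]])

```text
time: 25.9
tcp_pos: [0.519, -0.0206, 0.1795]
orientation: [3.142, -0.0, -0.203]
force: [-0.5, 0.1, -1.3]
gripper_width: 0.0289
gripper_force: 27.9
```

```bash
cat >> m.py <<'E'
def gaps(c,w,ztop):
    """ring bottom vs spindle: ring inner circle and spindle top, by depth"""
    L,s,g,q=both(c,w,ztop)
E
python3 - <<'E'
from m import *
c=snap("wrist"); np.savez("w14.npz",**c); w=-.203; st=manip.get_state(); print(st["tcp_pos"],np.round(st["force"],1),np.round(st["moment"],3),st["gripper_force"])
ax=np.array([np.cos(w),np.sin(w)]); ay=np.array([-ax[1],ax[0]]); R=c["range_z"]
L=np.array([[*deep(c,(x,y)),x,y] for y in range(110,235) for x in range(230,410) if R[y,x]>0])
X,Y,Z=L[:,:2]@ax,L[:,:2]@ay,L[:,2]
t=(abs(Z-.0963)<.0012)&(np.hypot(X-.539,Y-.0864)<.0205); print("spindle",t.sum(),fitc(X[t],Y[t],.0185))
g=(Z>.083)&(Z<.0935)&(np.hypot(X-.539,Y-.0864)>.0205)&(np.hypot(X-.539,Y-.0864)<.032)&(X>.527)
f=lambda q:np.hypot(X[g]-q[0],Y[g]-q[1])-q[2]
q=least_squares(f,[.539,.0864,.025],loss="soft_l1",f_scale=.002).x; print("ring",q,g.sum(),np.median(Z[g]))
for a in range(-60,241,30):
    r=np.radians(a); sel=g&(abs((np.arctan2(Y-.0864,X-.539)-r+np.pi)%(2*np.pi)-np.pi)<.2)
    if sel.sum()>3: print(a,"inner",round(np.percentile(np.hypot(X[sel]-.539,Y[sel]-.0864),3),4),"outer",round(np.hypot(X[sel]-.539,Y[sel]-.0864).max(),4),"z",round(np.median(Z[sel]),4))
E
```

```text
[ 0.51902581 -0.02065879  0.17952135] [-1.  -0.9 -1.4] [-0.008  0.057  0.041] 27.91841074358672
spindle 1164 [0.54021851 0.08694319 0.01850344]
ring [0.53861037 0.08628864 0.02475351] 845 0.09173506533346448
-60 inner 0.022 outer 0.0278 z 0.0916
-30 inner 0.0211 outer 0.0275 z 0.0915
0 inner 0.0206 outer 0.0273 z 0.0914
30 inner 0.0208 outer 0.0273 z 0.0914
60 inner 0.0216 outer 0.0275 z 0.0919
90 inner 0.0218 outer 0.0278 z 0.0923
120 inner 0.0222 outer 0.028 z 0.0925
240 inner 0.0222 outer 0.0281 z 0.0922
```

Emit:
apply_moves(deltas=[[[0.0005,-0.0003,0.002,0],[0,0,0.003,0],[0,0,0.003,0],[0,0,0.002,0],[0,0,0.001,0]]])

```text
time: 26.58
tcp_pos: [0.5194, -0.0205, 0.1682]
orientation: [3.141, 0.0, -0.203]
force: [0.1, 0.4, -1.5]
gripper_width: 0.0285
gripper_force: 27.9
```

Emit:
apply_moves(deltas=[[[0,0,0.001,0],[0,0,0,0],[0,0,0,0],[0,0,0,0],[0,0,0,0]]])

```text
time: 27.2
tcp_pos: [0.5195, -0.0205, 0.1674]
orientation: [3.142, -0.0, -0.203]
force: [0.4, -0.1, -1.1]
gripper_width: 0.0289
gripper_force: 27.9
```

Run:
```python
from m import *
c=snap("wrist"); np.savez("w15.npz",**c); w=-.203; st=manip.get_state(); print(st["tcp_pos"],np.round(st["force"],1),np.round(st["moment"],3),st["gripper_force"],st["gripper_width"])
ax=np.array([np.cos(w),np.sin(w)]); ay=np.array([-ax[1],ax[0]]); R=c["range_z"]
L=np.array([[*deep(c,(x,y)),x,y] for y in range(90,235) for x in range(220,420) if R[y,x]>0])
X,Y,Z=L[:,:2]@ax,L[:,:2]@ay,L[:,2]
t=(abs(Z-.0963)<.0012)&(np.hypot(X-.539,Y-.0864)<.0205); print("spindle",t.sum(),fitc(X[t],Y[t],.0185),X[t].min(),X[t].max(),Y[t].min(),Y[t].max())
rr=np.hypot(X-.539,Y-.0864); g=(Z>.073)&(Z<.086)&(rr>.0205)&(rr<.032)&(X>.527)
q=least_squares(lambda q:np.hypot(X[g]-q[0],Y[g]-q[1])-q[2],[.539,.0864,.025],loss="soft_l1",f_scale=.002).x; print("ring",q,g.sum())
A=np.c_[X[g]-q[0],Y[g]-q[1],np.ones(g.sum())]; k=np.linalg.lstsq(A,Z[g],rcond=None)[0]; b=abs(A@k-Z[g])<.002; k=np.linalg.lstsq(A[b],Z[g][b],rcond=None)[0]; print("plane",k)
print("disc z",np.median(Z[(Z>.055)&(Z<.068)]))
# jaws vs spindle near its top
for z0 in (.085,.09,.095,.1):
    j=(Z>=z0)&(Z<z0+.005)&(X<.525); 
    if j.any(): print(z0,j.sum(),"min radial to (.539,.0864)",np.percentile(rr[j],3))
s=snap("scene"); R=s["range_z"]; u=proj(s,[[.545,-.024,.08]])[0]
P=np.array([deep(s,(x,y)) for y in range(int(u[1])-30,int(u[1])+30) for x in range(int(u[0])-30,int(u[0])+30) if R[y,x]>0]); P=np.c_[P[:,:2]@ax,P[:,:2]@ay,P[:,2]]
b=P[(P[:,2]>.075)&(P[:,2]<.085)]; r=np.hypot(b[:,0]-.539,b[:,1]-.0864); b=b[(r>.021)&(r<.034)&(b[:,0]>.53)]; d=P[(P[:,2]>.057)&(P[:,2]<.0645)]; a=P[(P[:,2]>.094)&(P[:,2]<.099)]
print("scene: ring top z",np.median(b[:,2]),len(b),"disc",np.median(d[:,2]),"spindle",np.median(a[:,2]))
```

```text
[ 0.5195266  -0.02046823  0.16743569] [-1.1 -0.2 -1.9] [-0.022  0.004  0.024] 27.91920375544578 0.028971222424790926
spindle 1289 [0.54030666 0.08685473 0.01851123] 0.5218981753339839 0.5587540311114594 0.06748087861953617 0.10514022828563521
ring [0.53896841 0.08659058 0.0248227 ] 852
plane [-0.03743203  0.00947809  0.08020769]
disc z 0.06255920289971248
0.085 8 min radial to (.539,.0864) 0.02532785303316966
0.09 90 min radial to (.539,.0864) 0.016934388447043036
0.095 93 min radial to (.539,.0864) 0.014628586800790355
0.1 57 min radial to (.539,.0864) 0.02108301766543695
scene: ring top z 0.07889739462554868 83 disc 0.06198319190386281 spindle 0.09590057990124579
```

The ring is at groove height, with its middle at about 0.0767 m and no contact force. One last 0.6 mm centring nudge, then I let it settle and hand in.

Emit:
apply_moves(deltas=[[[0.0003,0,0,0],[0.0003,0,0,0],[0,0,0,0],[0,0,0,0],[0,0,0,0]]])

```text
time: 27.92
tcp_pos: [0.5201, -0.0206, 0.1674]
orientation: [3.142, -0.0, -0.203]
force: [-0.3, 0.2, -1.4]
gripper_width: 0.0291
gripper_force: 27.9
```

Run:
```python
from m import *
st=manip.get_state(); print(st["time"],st["tcp_pos"],np.round(st["force"],1),st["gripper_force"],st["gripper_width"])
if st["gripper_force"]>20 and np.abs(st["force"][:2]).max()<3: print(order.finish_job())
```

```text
27.925 [ 0.52009592 -0.02057739  0.16739908] [-0.3  0.2 -1.4] 27.91907059494406 0.029114082497024376
the job is handed in; nothing more can be done
None
```

The job is handed in at 27.9 s: the pliers are squeezed to their stop at 28 N and hold the spread ring around the spindle at groove height (mid-thickness about 77 mm), about 2° off level, with no contact force felt on the spindle or washer.

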